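# Seat the cup grid on the drip tray's two pegs and slide the tray into the coffee machine

### The job

The washed cup grid was laid crookedly and too far back on the coffee machine's drip tray, so it rides up on the two locating pegs of the liner underneath. With the tray still out in front of the machine, work the grid about until both its holes drop over the two pegs and it lies flat on the tray's rim; then slide the tray, grid and all, fully home into the machine's bay, and leave the mugs, jar and other things around alone.

Things in the scene. Friction and masses are not known exactly. Their poses are not given: they have to be found in the camera images.
- machine: coffee machine, fixed, steel and black, 227 mm wide, 290 mm high. Origin: middle of the tray bay's mouth, on the worktop, in the plane of the column's front face; +x points into the machine, +y to its left, z up. Its head (z over 180 mm) overhangs the mouth to x = -14 mm, two spouts (z over 146 mm, y within 30 mm) to x = -17 mm
- bay_stop (a point): middle of the bay's back stop, on the worktop, 50 mm inside the mouth. The bay is 187 mm wide with a lintel 42 mm above the worktop, which is also its floor; beside it two guide arms 20 mm high run out to 46 mm in front of the mouth and on, as flared tips, to 65 mm (208 mm apart at the ends). Home, the tray's back edge touches the stop: tray origin 15 mm in front of the mouth
- tray: black open drip tray, loose on the worktop before the machine, 130 mm (its x) by 180 mm (y), rim 30 mm high (4 mm walls), 0.45 to 0.65 kg. Origin: centre of its underside; +x is its back edge, which enters the machine first. A grey liner inside carries two pegs and has side play: it sits up to 8 mm left or right of the middle (moves at about 4 N), hidden by the grid and not reported
- tongue (a point): centre of the tray's pull tongue, in the middle of its front (tray x = -83, z = 17 mm): 24 mm wide along y, reaching from tray x = -65 to -100 mm, 8 to 26 mm above the worktop; can be pinched from above across its 24 mm, or pushed on its front end. Pressed down, the tray sticks; eased up by 1 mm at the tongue it runs freely
- grid: cup grid, flat steel plate 122 mm (its x) by 162 mm (y), 6 mm thick, 0.22 to 0.37 kg, loose: 41 mm solid pads at both ends, narrow bars between. Origin: centre of its underside; +x is its back edge, +y its left end. Nothing on it can be gripped; push or hook its edges. Seated, it lies on the rim, origin 30 mm above the tray's underside, top 36 mm above the worktop, clear of the lintel
- hole_left (a point): centre, on the underside, of the grid's left hole (12.5 mm, through) at grid x = 34, y = 60 mm. It must drop over the liner's left peg: round, 10 mm, at tray x = 34 mm and y = 60 mm plus the liner's shift (-8 to 8 mm), flat tip (1 mm chamfer) 39 mm above the worktop, 9 mm above the rim. Holes and pegs agree in x when grid and tray are square and their origins agree in x
- hole_right (a point): the same hole at grid y = -60 mm, for the peg at tray y = -60 mm plus the same shift. At the start the grid lies 14 to 22 mm too far back, up to 8 mm to a side, 0.09 rad skew, its front edge down, its back up by about 7 degrees on the peg tips. It slides on them at a push of 1 to 3 N and drops within about 1.5 mm of true; dropped, it no longer slides: a push drags liner (4 N) or tray (3 to 8 N)
- mug_a: pinkish brown mug 94 mm high, bystander to the left
- mug_b: pinkish brown mug 94 mm high, bystander beside the machine on the right
- honey: honey jar 86 mm high with red lid, bystander to the right
- tumbler: clear glass 93 mm high, bystander to the right
- teaspoon: steel teaspoon 138 mm long lying on the worktop to the left, bystander
- note_pad: white note pad 150 x 101 x 12 mm lying on the worktop to the right, bystander
Things that resemble listed ones, but are neither listed nor needed, are in the scene too. What is shaped like the grid but pink is not meant.

How it is judged:
On the way, in this order (a step that is already met when the one before it is completed fails the run):
1. the grid lies flat on the rim with both holes over both pegs, while the tray is still in front of the bay (z of grid in the frame of tray below 0.0325 m and angle between the z axis of grid and the z axis of tray, either way round below 0.03 rad and x of grid in the frame of tray between -0.006 and 0.006 m and y of grid in the frame of tray between -0.012 and 0.012 m and angle between the x axis of grid and the x axis of tray, either way round below 0.06 rad and x of tray in the frame of machine below -0.09 m), for 0.2 s.
2. the tray with the seated grid is home in the bay (z of grid in the frame of tray below 0.0325 m and angle between the z axis of grid and the z axis of tray, either way round below 0.03 rad and x of grid in the frame of tray between -0.006 and 0.006 m and y of grid in the frame of tray between -0.012 and 0.012 m and angle between the x axis of grid and the x axis of tray, either way round below 0.06 rad and x of tray in the frame of machine above -0.02 m), for 0.2 s.
At the end, for the whole second after the job is handed in: the tray stands level in the machine's bay within 5 mm of its back stop; the grid lies flat (within 0.03 rad) on its rim over both pegs (within 6 mm of its place front to back, 12 mm sideways as the liner sits, 0.06 rad of square); both are at rest and released; the bystanders stand where they stood (all of step 2 and angle between the x axis of tray and the x axis of machine, either way round below 0.06 rad and angle between tray's own z axis and vertical below 0.03 rad and linear speed of each of tray, grid below 0.01 m/s); the robot touches nothing.
It fails at once if a bystander is shoved by more than 30 mm or tipped (distance of any of mug_a, mug_b, honey, tumbler, teaspoon, note_pad from where it was at the start of the episode above 0.03 m or angle between any of mug_a, mug_b, honey, tumbler's own z axis and vertical above 0.5 rad).
It fails at once if the grid falls off the tray (height (world z) of grid below 0.02 m).
It also fails if it takes over 67 s, if anything falls off the work surface, if the arm or the gripper's body presses on something with over 40 N, if the wrist force passes 120 N, or if a joint passes its speed limit or range.

### The arm

A 6-joint arm with a two-finger parallel gripper is mounted at the origin on a cart in front of the work surface, level with it; the furniture and walls round the work are solid. World frame = base frame: x ahead of the robot, y to its left, z up, the work surface at z = 0. Lengths are in m, angles in rad, forces in N, time in s.
With the tool pointing down it reaches from about 0.275 to 0.75 m from the base axis. Payload 10.2 kg.
Tool frame: the origin (TCP) lies between the finger pads; the fingertips stand 11 mm ahead of it and the grasp point (between the pads) lies 8 mm behind it (r.tips_ahead is the distance from the TCP to the fingertips, in m); z points along the fingers, y is the line along which they close (so a half turn about z gives the same grasp; the last joint's range is limited). The gripper opens to 85 mm and grips with 20 to 120 N. Pads are 22 mm wide; open, the fingers measure 114 mm over their backs; the gripper's body (76 mm by 85 mm) begins 54 mm behind the grasp point. The pads swing forward as they close: fully open they stand 13 mm farther back than shut.
Start: joints at [1.052, 0.313, 1.498, -0, 1.331, -0.223], TCP at [0.153, 0.502, 0.218] pointing down, gripper open.
Joint ranges: [-2.94, 2.94], [-0.97, 2.17], [0.19, 2.56], [-1.23, 4.37], [0.02, 3.11], [-2.88, 2.88]. Speed limits (rad/s): [2.39, 2.39, 3.01, 3.14, 3.14, 3.14].

### API

Orientations are given as a rotation vector (axis times angle).
In Python, from bench import r gives the robot as it stands. The module is installed in compiled form; this text tells all that it offers.
- The arm moves only by the shell command python3 -m pendant 'ROWS' [FORCE]. ROWS is JSON, a list of rows, each a list of 7 numbers: the shift along the world's x, y, z normalised to -1 to 1, where 1 is 40 cm, then the turn, a rotation vector about the world's x, y, z normalised to -1 to 1, where 1 is 90 degrees, then the finger opening in mm, from 0 to 85.4. In form: [[dx, dy, dz, wx, wy, wz, jaw], ...]. A call has exactly 10 rows; each row is the pose to reach, as a shift and turn from the pose commanded when the call began; what a row does not reach only later rows make up. A row lasts 1/10 s, in which the tool goes at most 50 mm and 8.59 degrees, less where a joint would pass 70% of its speed; a pose out of reach is approached as far as the arm can. A call with a number of a shift or a turn outside -1 to 1 is refused whole. A call with a gripper value outside its range is refused whole. The fingers move at their own pace and stop on an object; FORCE is the grip in N (left out, the last holds). Time passes only in rows, so rows that repeat a pose let the fingers close, or fill a call up. It gives the time, the measured TCP pose, the force, the opening and the grip force at its end, in the units of the state.
- r.read_state(): the state, without advancing time (a new reading comes with each control period).
- r.snapshot(name): name is "scene" or "side" or "wrist"; returns a dict with "pixels" (400x640x3 uint8, red, green, blue), "fx", "fy", "cx", "cy" (pixels), "distortion" ([k1, k2, p1, p2, k3] as OpenCV has them; the pictures are not rectified), "pose" (4x4, takes a point from camera to world coordinates); the wrist camera has in their place "tool_from_camera" (4x4, takes a point from camera to tool coordinates, whose origin is the TCP and whose axes are the flange's). Camera axes: x right, y down, z forward; pixel columns grow to the right and rows downward; lengths in m; the calibration is good to about 2 mm. A picture is of the moment at which its call begins: read the wrist's pose just before it. There is no depth.
- r.hand_in(): hands the job in; it is judged then, once.
The state is a dict: "clock": time; "joints": joint angles; "qd": joint speeds; "tau": joint torques, N m; "eef_pos": TCP position; "ee_rot": TCP orientation; "wrist_force": force on the tool from outside, world axes, zero at the start; "moment": the same for the moment, N m; "grip_width": finger opening in m; "finger_force": force on a finger pad.
Only numpy, scipy, OpenCV 4.12 (cv2) and the standard library are available. Lean on these libraries where they do the work, as an engineer would, in place of code of your own. Each camera call takes 0.05 s, during which the arm holds its last target. There are 200 camera calls.

## Working session

There is one attempt and no reset: what is moved stays moved. The work goes in short steps, Python scripts to look and compute and a shell command to move; the robot and the scene stay as the last step left them, time stands still between calls to the robot, and variables do not carry over. Pictures are saved under pics/ and viewed, at most 10 in all, crops included, and the job is handed in when it is done.

```bash
mkdir -p pics; cat > h.py <<'E'
import numpy as np, cv2
from bench import r
def snap(n):
    st=r.read_state(); s=r.snapshot(n)
    if n=='wrist':
        T=np.eye(4);T[:3,:3]=cv2.Rodrigues(np.array(st['ee_rot'],float))[0];T[:3,3]=st['eef_pos']
        s['pose']=T@np.array(s['tool_from_camera'])
    s['pose']=np.array(s['pose']);s['K']=np.array([[s['fx'],0,s['cx']],[0,s['fy'],s['cy']],[0,0,1.]]);s['D']=np.array(s['distortion'],float)
    return s
def save(s,f,crop=None,k=1):
    im=s['pixels'][:,:,::-1]
    if crop: x0,y0,x1,y1=crop; im=im[y0:y1,x0:x1]
    cv2.imwrite('pics/'+f,cv2.resize(im,None,fx=k,fy=k,interpolation=cv2.INTER_CUBIC))
def ray(s,uv):
    p=cv2.undistortPoints(np.array(uv,float).reshape(-1,1,2),s['K'],s['D']).reshape(-1,2)
    d=np.c_[p,np.ones(len(p))]@s['pose'][:3,:3].T
    return s['pose'][:3,3],d
def plane(s,uv,z):
    o,d=ray(s,uv); return o+d*((z-o[2])/d[:,2])[:,None]
def proj(s,P):
    T=np.linalg.inv(s['pose']); rv=cv2.Rodrigues(T[:3,:3])[0]
    return cv2.projectPoints(np.array(P,float).reshape(-1,1,3),rv,T[:3,3],s['K'],s['D'])[0].reshape(-1,2)
E
python3 - <<'E'
from h import *
st=r.read_state();print({k:np.round(v,3) for k,v in st.items()},r.tips_ahead)
a=snap('scene');b=snap('side');w=snap('wrist')
for s in(a,b,w):print(np.round(s['pose'],3),s['fx'])
import pickle;pickle.dump([a,b],open('s0.pkl','wb'))
cv2.imwrite('pics/sc.png',cv2.resize(a['pixels'][:,:,::-1],(800,500)))
cv2.imwrite('pics/si.png',cv2.resize(b['pixels'][:,:,::-1],(800,500)))
E
```

```text
{'clock': np.float64(0.0), 'joints': array([ 1.052,  0.313,  1.498, -0.   ,  1.331, -0.223]), 'qd': array([-0.   , -0.002,  0.001,  0.001, -0.   ,  0.001]), 'tau': array([ 0.0000e+00, -4.1227e+01, -2.5974e+01, -0.0000e+00,  4.0000e-03,
       -0.0000e+00]), 'eef_pos': array([0.153, 0.502, 0.217]), 'ee_rot': array([-4.630e-01, -3.107e+00,  2.000e-03]), 'wrist_force': array([ 0.199,  0.093, -0.032]), 'moment': array([ 0.022, -0.027,  0.006]), 'finger_force': np.float64(0.0), 'grip_width': np.float64(0.085)} 0.011
[[-0.731 -0.307  0.609 -0.336]
 [-0.682  0.351 -0.642  0.917]
 [-0.017 -0.885 -0.466  0.745]
 [ 0.     0.     0.     1.   ]] 384.50392379022804
[[-0.876 -0.316  0.364  0.084]
 [-0.482  0.55  -0.682  0.825]
 [ 0.016 -0.773 -0.634  0.847]
 [ 0.     0.     0.     1.   ]] 408.5096284957487
[[ 0.292  0.916  0.274  0.082]
 [ 0.956 -0.279 -0.084  0.524]
 [-0.     0.287 -0.958  0.374]
 [ 0.     0.     0.     1.   ]] 306.7368482131929
```

View pics/sc.png

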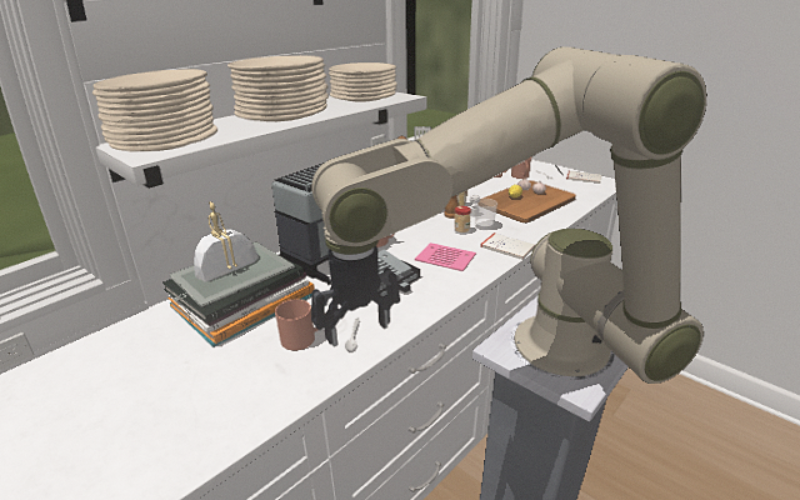

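View pics/si.png

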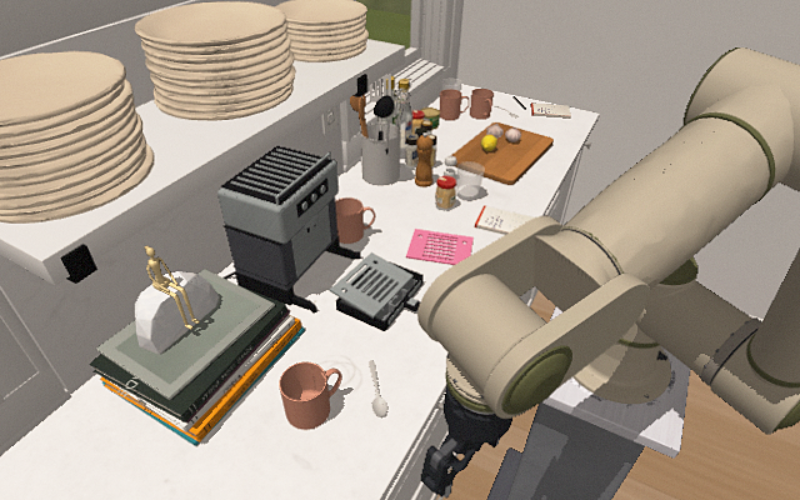

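The side view shows the steel grid on the black tray at about (380,288) of 800x500, with the tongue near (415,303). The guide arm tips are at (315,308) and (388,258). The pink lookalike at (440,247) is not the one meant.

```bash
python3 - <<'E'
from h import *
import pickle
a,b=pickle.load(open('s0.pkl','rb'))
k=.8
print('armtips',plane(b,[[315*k,308*k],[388*k,256*k]],.02))
print('grid corners L-front,R-front,R-back,L-back',plane(b,[[378*k,322*k],[424*k,271*k],[372*k,254*k],[333*k,288*k]],.036))
print('tongue',plane(b,[[418*k,303*k]],.026))
save(b,'crop.png',(180,180,380,300),4)
E
```

```text
armtips [[ 0.61962855  0.20360157  0.02      ]
 [ 0.56727116 -0.03590405  0.02      ]]
grid corners L-front,R-front,R-back,L-back [[ 0.4679707   0.18285596  0.036     ]
 [ 0.45566799 -0.01348773  0.036     ]
 [ 0.59617169 -0.00618492  0.036     ]
 [ 0.61095385  0.1431716   0.036     ]]
tongue [[0.42355758 0.08040634 0.026     ]]
```

View pics/crop.png

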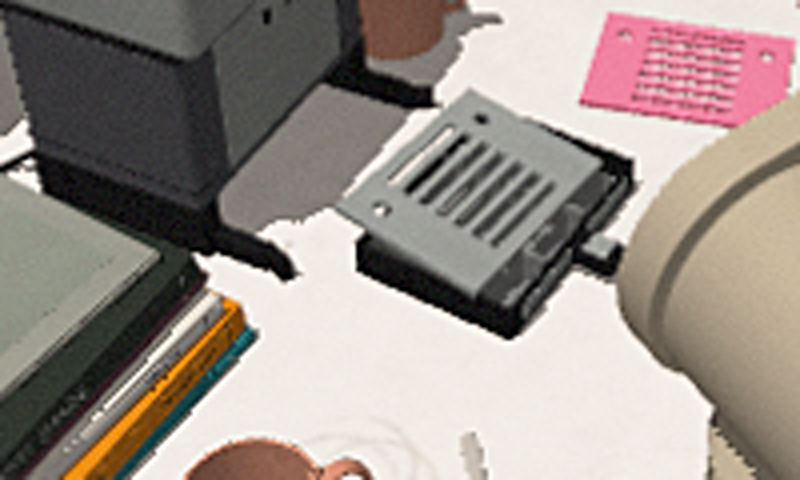

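The grid is the steel plate, with holes at crop (380,208) and (481,119). It is skewed and raised at the back. I'm going above it.

```bash
python3 -m pendant '[[0.1,-0.1,0.05,0,0,0,85],[0.2,-0.2,0.1,0,0,0,85],[0.3,-0.3,0.1,0,0,0,85],[0.4,-0.4,0.1,0,0,0,85],[0.45,-0.5,0.1,0,0,0,85],[0.5,-0.6,0.1,0,0,0,60],[0.6,-0.7,0.1,0,0,0,30],[0.65,-0.8,0.1,0,0,0,0],[0.7,-0.9,0.1,0,0,0,0],[0.75,-1.0,0.1,0,0,0,0]]'
python3 -m pendant '[[0,0,0,0,0,0,0],[0,0,0,0,0,0,0],[0,0,0,0,0,0,0],[0,0,0,0,0,0,0],[0,0,0,0,0,0,0],[0,0,0,0,0,0,0],[0,0,0,0,0,0,0],[0,0,0,0,0,0,0],[0,0,0,0,0,0,0],[0,0,0,0,0,0,0]]'
python3 - <<'E'
from h import *
import pickle
w=snap('wrist');pickle.dump(w,open('w0.pkl','wb'));st=r.read_state();print(st['clock'],st['eef_pos'],st['ee_rot'],st['wrist_force'])
save(w,'w0.png',None,1.25)
E
```

```text
clock: 1.15
eef_pos: [0.449, 0.1093, 0.2576]
ee_rot: [-0.463, -3.107, -0.0]
wrist_force: [1.2, 1.1, 0.3]
grip_width: 0.0114
finger_force: 0.0
clock: 2.15
eef_pos: [0.4484, 0.1112, 0.2577]
ee_rot: [-0.463, -3.107, 0.0]
wrist_force: [0.5, 0.6, 0.4]
grip_width: -0.0005
finger_force: 0.0
2.2 [0.44846616 0.11121912 0.25770876] [4.63054777e-01 3.10725029e+00 1.58357251e-05] [0.51562942 0.00576129 0.5446544 ]
```

View pics/w0.png

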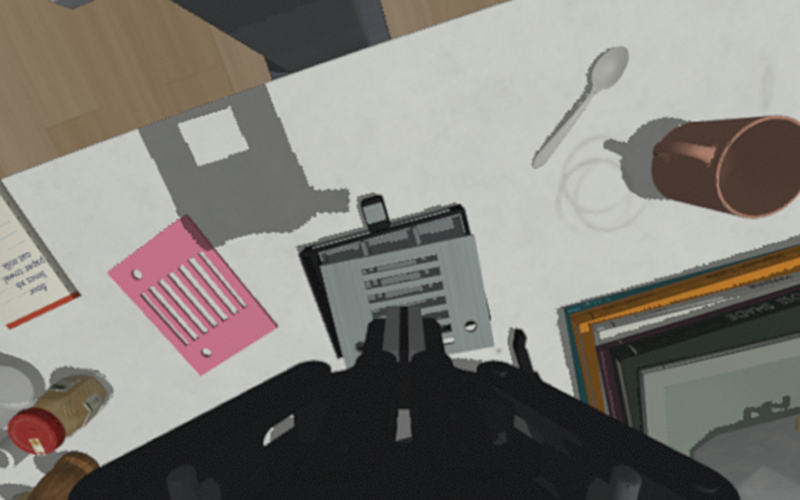

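The wrist view shows the tongue at (374,210), the tray front rim from (302,248) to (465,208), and the grid's front edge from (322,268) to (472,237). The left hole is at (470,325) and the right hole at about (362,345), half hidden. I'm moving to a closer, tilted look that keeps the fingers out of the way.

```bash
python3 - <<'E'
from h import *
import pickle
w=pickle.load(open('w0.pkl','rb'));k=.8
P=lambda u,z:plane(w,np.array(u)*k,z).round(4)[:,:2]
print('trayfront rim',P([[302,248],[465,206]],.03))
print('tongue end',P([[362,199],[382,195]],.026))
print('grid front',P([[322,268],[472,237]],.036))
print('grid back L corner',P([[494,347]],.048))
print('holes',P([[470,325],[362,346]],.045))
print('armtip L',P([[517,332]],.02))
print(np.round(w['pose'],3))
E
python3 -m pendant '[[0.05,-0.02,-0.05,0,0,0,0],[0.12,-0.04,-0.12,0,0,0,0],[0.2,-0.05,-0.2,0,0,0,0],[0.24,-0.05,-0.28,0,0,0,0],[0.24,-0.05,-0.32,0,0,0,0],[0.24,-0.05,-0.32,0,0,0,0],[0.24,-0.05,-0.32,0,0,0,0],[0.24,-0.05,-0.32,0,0,0,0],[0.24,-0.05,-0.32,0,0,0,0],[0.24,-0.05,-0.32,0,0,0,0]]'
python3 - <<'E'
from h import *
import pickle
w=snap('wrist');pickle.dump(w,open('w1.pkl','wb'));st=r.read_state();print(st['clock'],st['eef_pos'],st['ee_rot'],st['wrist_force'])
save(w,'w1.png',None,1.25)
E
```

```text
trayfront rim [[0.449  0.0009]
 [0.456  0.1743]]
tongue end [[0.4194 0.0766]
 [0.4215 0.0972]]
grid front [[0.4742 0.0151]
 [0.4875 0.1726]]
grid back L corner [[0.6096 0.1646]]
holes [[0.5781 0.1463]
 [0.5683 0.0281]]
armtip L [[0.6162 0.1966]]
[[ 0.292  0.916  0.275  0.377]
 [ 0.956 -0.28  -0.083  0.133]
 [ 0.001  0.287 -0.958  0.414]
 [ 0.     0.     0.     1.   ]]
clock: 3.2
eef_pos: [0.5447, 0.0913, 0.1306]
ee_rot: [0.463, 3.106, 0.0]
wrist_force: [0.7, -0.1, -0.5]
grip_width: 0.0
finger_force: 0.0
3.25 [0.54461503 0.09124925 0.1303554 ] [4.62686770e-01 3.10617263e+00 2.08552561e-04] [-0.85791689  0.65908586 -0.4673258 ]
```

View pics/w1.png

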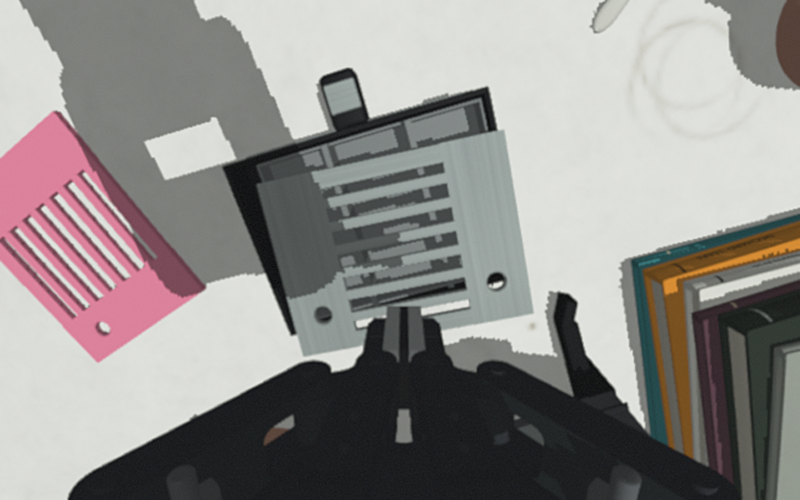

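The close view gives tray front rim corners at (224,170) and (488,88), and the tongue front at (322,75)-(352,70). The grid corners are (257,182), (504,131), (533,312) and (304,355), with holes at (496,281) and (323,315). A liner strip shows inside the front wall from (258,163) to (484,98).

```bash
python3 - <<'E'
from h import *
import pickle
w=pickle.load(open('w1.pkl','rb'));k=.8
P=lambda u,z:plane(w,np.array(u,float)*k,z).round(4)[:,:2]
tr=P([[224,169],[488,88]],.03);print('rim',tr,np.linalg.norm(tr[1]-tr[0]))
print('tongue',P([[323,78],[353,70]],.026))
g=np.r_[P([[257,183],[504,131]],.036),P([[533,312],[304,355]],.052)];print('grid',g,[np.linalg.norm(g[i]-g[i-1]).round(4) for i in range(4)])
h=P([[496,281],[323,315]],.048);print('holes',h,np.linalg.norm(h[0]-h[1]))
d=tr[1]-tr[0];ty=d/np.linalg.norm(d);tx=np.array([ty[1],-ty[0]]);yaw=np.arctan2(tx[1],tx[0]);o=tr.mean(0)+.065*tx
print('tray',o,yaw)
R=np.array([tx,ty])
print('grid in tray',((g-o)@R.T).round(4));print('holes in tray',((h-o)@R.T).round(4))
print('armtip',P([[565,294]],.02))
cv2.imwrite('pics/liner.png',cv2.resize(w['pixels'][50:180,170:430,::-1],None,fx=3,fy=3,interpolation=cv2.INTER_CUBIC))
E
```

```text
rim [[ 0.4559 -0.0052]
 [ 0.4587  0.1729]] 0.17812200874681378
tongue [[0.4226 0.076 ]
 [0.4238 0.0956]]
grid [[0.4709 0.0146]
 [0.4863 0.1752]
 [0.6047 0.1645]
 [0.5903 0.0052]] [np.float64(0.1198), np.float64(0.1613), np.float64(0.1189), np.float64(0.1599)]
holes [[0.5774 0.1461]
 [0.567  0.0272]] 0.11935396935167261
tray [0.52229197 0.08282823] -0.01572020969234513
grid in tray [[-0.0503 -0.069 ]
 [-0.0374  0.0918]
 [ 0.0811  0.083 ]
 [ 0.0692 -0.0765]]
holes in tray [[ 0.0541  0.0641]
 [ 0.0456 -0.0549]]
armtip [[0.6151 0.1977]]
```

View pics/liner.png

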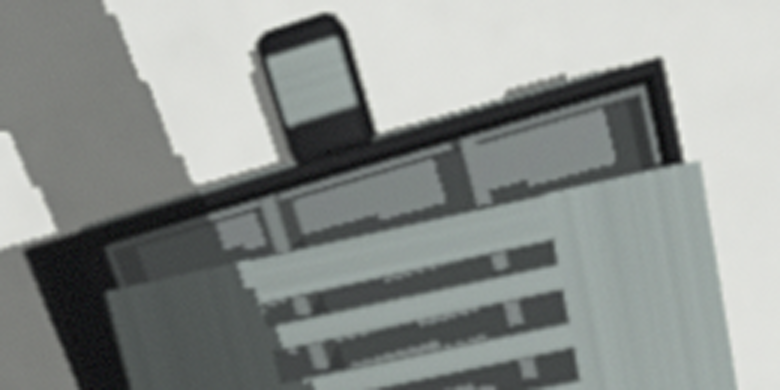

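```bash
python3 - <<'E'
from h import *
import pickle
w=pickle.load(open('w1.pkl','rb'))
a,b=pickle.load(open('s0.pkl','rb'))
C=lambda u:np.array(u,float)/3+[170,50]
o=np.array([.5223,.0828]);yaw=-.0157;R=np.array([[np.cos(yaw),np.sin(yaw)],[-np.sin(yaw),np.cos(yaw)]])
for z in(.02,.026,.03):print(z,((plane(w,C([[107,248],[660,90],[272,222],[465,165]]),z)[:,:2]-o)@R.T).round(4).tolist())
D=lambda u:np.array(u,float)/4+[180,180]
t=plane(b,D([[292,262],[434,92]]),.02)
print('tips',t,plane(b,D([[292,276],[434,104]]),0))
y=(t[0]-t[1])[:2];print(np.linalg.norm(y),np.arctan2(-y[0],y[1]))
E
```

```text
0.02 [[-0.0611, -0.0708], [-0.0586, 0.0895], [-0.0547, -0.0233], [-0.0543, 0.0332]]
0.026 [[-0.0609, -0.0686], [-0.0583, 0.0881], [-0.0546, -0.0221], [-0.0542, 0.0331]]
0.03 [[-0.0607, -0.0671], [-0.0582, 0.0873], [-0.0545, -0.0213], [-0.0542, 0.0331]]
tips [[ 0.61925913  0.19934511  0.02      ]
 [ 0.63174964 -0.00910497  0.02      ]] [[ 0.62406668  0.19554753  0.        ]
 [ 0.63701999 -0.01646749  0.        ]]
0.20882397336699915 0.059849300359584925
```

The liner sits about +7 mm toward the tray's left, so the left hole must come forward about 20 mm, the right one about 12 mm, and both about 2-3 mm to the left. I'm descending behind the left part of the back edge.

```bash
python3 -m pendant '[[0.06,0.03,0,0,-0.05,0.09,0],[0.14,0.08,0,0,-0.1,0.18,0],[0.2,0.12,0,0,-0.1,0.18,0],[0.21,0.122,0,0,-0.1,0.18,0],[0.21,0.122,-0.05,0,-0.1,0.18,0],[0.21,0.122,-0.1,0,-0.1,0.18,0],[0.21,0.122,-0.15,0,-0.1,0.18,0],[0.21,0.122,-0.19,0,-0.1,0.18,0],[0.21,0.122,-0.213,0,-0.1,0.18,0],[0.21,0.122,-0.213,0,-0.1,0.18,0]]'
python3 - <<'E'
from h import *
w=snap('wrist');save(w,'w2.png',None,1.25);import pickle;pickle.dump(w,open('w2.pkl','wb'))
E
```

```text
clock: 4.25
eef_pos: [0.6277, 0.1398, 0.0436]
ee_rot: [0.019, 2.989, 0.034]
wrist_force: [-0.1, -0.1, 0.5]
grip_width: 0.0001
finger_force: 0.0
```

View pics/w2.png

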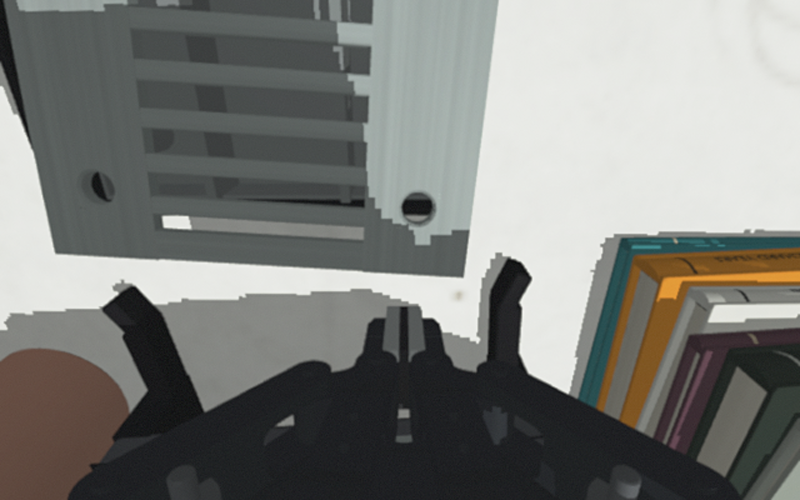

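From behind I see the holes at (418,207) left and (98,187) right, and the back edge from (55,252) to (463,277). The fingertip at (403,308) has clear worktop between it and the edge. Both guide arms are visible. Next I push forward gently.

```bash
cat > holes.py <<'E'
from h import *
import sys
def holes(w,guess,z=.046):
    g=cv2.cvtColor(w['pixels'],cv2.COLOR_RGB2GRAY);big=cv2.resize(g,None,fx=4,fy=4,interpolation=cv2.INTER_CUBIC)
    out=[]
    for p in guess:
        u=proj(w,[list(p)+[z]])[0];x,y=[int(round(v)) for v in u]
        if not(30<x<610 and 30<y<370): out.append(None);continue
        m=24;pt=big[4*(y-m):4*(y+m),4*(x-m):4*(x+m)]
        dist=np.linalg.norm(np.array([*p,z])-w['pose'][:3,3]);R=4*6.25e-3*w['fx']/dist
        c=cv2.HoughCircles(cv2.medianBlur(pt,7),cv2.HOUGH_GRADIENT,1,200,param1=60,param2=8,minRadius=int(R*.8),maxRadius=int(R*1.2))
        if c is None: out.append(None);continue
        cx,cy,rr=c[0,0];q=plane(w,[[x-m+cx/4,y-m+cy/4]],z)[0,:2]
        yy,xx=np.mgrid[:pt.shape[0],:pt.shape[1]];ins=pt[(xx-cx)**2+(yy-cy)**2<(.75*rr)**2]
        out.append((q.round(4).tolist(),[round((x-m+cx/4)*1.25),round((y-m+cy/4)*1.25)],round(rr/R,2),[int(v) for v in np.percentile(ins,[5,25,50,75,95])]))
    return out
def tray(p,o=(.5223,.0828),yaw=-.0157):
    R=np.array([[np.cos(yaw),np.sin(yaw)],[-np.sin(yaw),np.cos(yaw)]]);return (R@(np.array(p)-o)*1000).round(1)
def rep(guess,s='wrist',z=.046):
    w=snap(s)
    for h in holes(w,guess,z): print(h, None if h is None else tray(h[0]))
    return w
E
python3 - <<'E'
from holes import *
import pickle
for f in('w1','w2'):
    w=pickle.load(open(f+'.pkl','rb'))
    for h in holes(w,[(.577,.146),(.567,.027)]):print(f,h,h and tray(h[0]))
w=pickle.load(open('w2.pkl','rb'));print(plane(w,np.array([[418,207],[98,187]])*.8,.046),plane(w,np.array([[403,274],[463,277],[55,252]])*.8,.048))
E
python3 -m pendant '[[-0.01,0,0,0,0,0,0],[-0.018,0,0,0,0,0,0],[-0.022,0,0,0,0,0,0],[-0.026,0,0,0,0,0,0],[-0.029,0,0,0,0,0,0],[-0.032,0,0,0,0,0,0],[-0.035,0,0,0,0,0,0],[-0.037,0,0,0,0,0,0],[-0.04,0,0,0,0,0,0],[-0.04,0,0,0,0,0,0]]'
python3 - <<'E'
from holes import *
rep([(.574,.146),(.567,.027)])
E
```

```text
w1 ([0.5774, 0.1464], [496, 280], np.float64(0.87), [14, 19, 23, 106, 231]) [54.1 64.5]
w1 ([0.5677, 0.0267], [323, 315], np.float64(0.96), [29, 57, 60, 64, 69]) [ 46.3 -55.4]
w2 ([0.5778, 0.1464], [418, 209], np.float64(0.99), [20, 23, 26, 61, 138]) [54.5 64.5]
w2 ([0.5651, 0.0297], [105, 183], np.float64(1.07), [20, 36, 65, 75, 92]) [ 43.6 -52.4]
[[0.57719416 0.14652339 0.046     ]
 [0.5666843  0.02628554 0.046     ]] [[0.60526646 0.14036207 0.048     ]
 [0.60729048 0.1652871  0.048     ]
 [0.59209925 0.00107315 0.048     ]]
clock: 5.3
eef_pos: [0.6124, 0.14, 0.0445]
ee_rot: [0.019, 2.987, 0.034]
wrist_force: [-0.2, -0.5, -0.3]
grip_width: -0.0003
finger_force: 0.0
([0.5769, 0.1467], [418, 242], np.float64(0.81), [19, 22, 25, 88, 236]) [53.6 64.7]
([0.565, 0.0303], [121, 220], np.float64(1.19), [21, 61, 73, 89, 93]) [ 43.5 -51.8]
```

```bash
python3 -m pendant '[[-0.003,0,0,0,0,0,0],[-0.006,0,0,0,0,0,0],[-0.009,0,0,0,0,0,0],[-0.012,0,0,0,0,0,0],[-0.015,0,0,0,0,0,0],[-0.018,0,0,0,0,0,0],[-0.021,0,0,0,0,0,0],[-0.023,0,0,0,0,0,0],[-0.025,0,0,0,0,0,0],[-0.025,0,0,0,0,0,0]]'
python3 - <<'E'
from holes import *
rep([(.571,.146),(.567,.027)])
E
```

```text
clock: 6.35
eef_pos: [0.6024, 0.14, 0.0445]
ee_rot: [0.019, 2.987, 0.034]
wrist_force: [-0.2, -0.3, 0.7]
grip_width: -0.0002
finger_force: 0.0
([0.5755, 0.1459], [415, 261], np.float64(1.0), [20, 23, 32, 111, 235]) [52.2 63.9]
([0.5672, 0.0269], [122, 249], np.float64(1.15), [20, 24, 52, 73, 85]) [ 45.8 -55.2]
```

```bash
python3 -m pendant '[[-0.003,0,0,0,0,0,0],[-0.006,0,0,0,0,0,0],[-0.009,0,0,0,0,0,0],[-0.012,0,0,0,0,0,0],[-0.014,0,0,0,0,0,0],[-0.016,0,0,0,0,0,0],[-0.018,0,0,0,0,0,0],[-0.02,0,0,0,0,0,0],[-0.02,0,0,0,0,0,0],[-0.02,0,0,0,0,0,0]]'
python3 - <<'E'
from holes import *
w=rep([(.569,.146),(.567,.027)]);rep([(.569,.146),(.567,.027)],'side')
save(w,'w3.png',None,1.25)
E
```

```text
clock: 7.4
eef_pos: [0.5945, 0.14, 0.0445]
ee_rot: [0.019, 2.986, 0.034]
wrist_force: [-0.9, -0.2, -0.5]
grip_width: -0.0001
finger_force: 0.0
([0.5749, 0.1459], [415, 276], np.float64(1.04), [20, 25, 74, 163, 235]) [51.6 63.9]
([0.5674, 0.0261], [127, 266], np.float64(1.03), [20, 23, 43, 74, 90]) [ 46. -56.]
([0.6021, 0.1298], [339, 283], np.float64(0.93), [7, 13, 17, 25, 40]) [79.1 48.2]
([0.564, 0.1152], [357, 285], np.float64(0.85), [58, 84, 92, 97, 104]) [41.2 33.1]
```

View pics/w3.png

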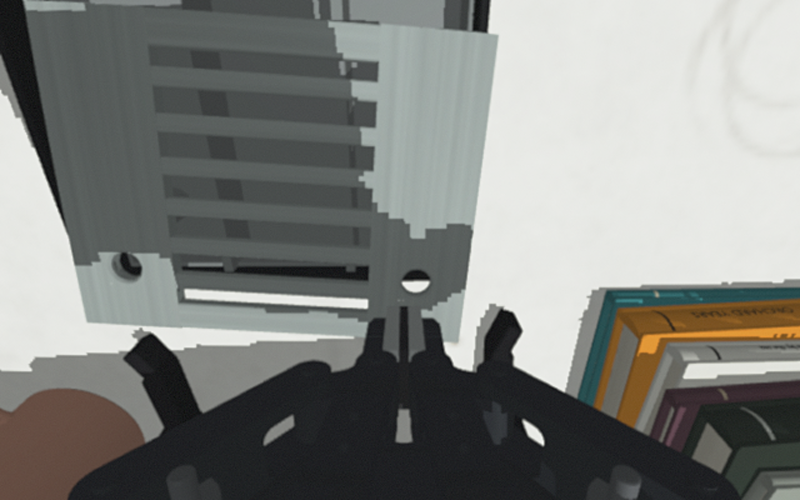

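```bash
python3 - <<'E'
from holes import *
st=r.read_state();w=snap('wrist')
Rt=cv2.Rodrigues(np.array(st['ee_rot']))[0];print(Rt.round(2))
t=np.array(st['eef_pos'])
for q in([0,0,.011],[.011,0,.011],[-.011,0,.011],[0,.011,.011],[0,-.011,.011],[0,0,-.03],[.011,0,-.03],[-.011,0,-.03]):print(q,(t+Rt@q).round(4),(proj(w,[t+Rt@np.array(q)])*1.25).round())
for z in(.036,.044,.050):print(plane(w,np.array([[403,339],[460,342],[88,322]])*.8,z).round(4).tolist())
s=snap('side');u=proj(s,[t])[0];print(u);x,y=u.astype(int);save(s,'s3.png',(x-80,y-60,x+60,y+45),5)
E
```

```text
[[-0.99  0.01  0.15]
 [ 0.01  1.    0.02]
 [-0.15  0.02 -0.99]]
[0, 0, 0.011] [0.5962 0.1403 0.0336] [[402. 304.]]
[0.011, 0, 0.011] [0.5853 0.1404 0.0319] [[402. 282.]]
[-0.011, 0, 0.011] [0.607  0.1401 0.0353] [[402. 324.]]
[0, 0.011, 0.011] [0.5963 0.1513 0.0339] [[425. 304.]]
[0, -0.011, 0.011] [0.5961 0.1293 0.0334] [[379. 304.]]
[0, 0, -0.03] [0.5898 0.1394 0.0741] [[402. 348.]]
[0.011, 0, -0.03] [0.579  0.1395 0.0724] [[402. 322.]]
[-0.011, 0, -0.03] [0.6007 0.1392 0.0758] [[402. 374.]]
[[0.6153, 0.1404, 0.036], [0.618, 0.1687, 0.036], [0.6016, -0.0102, 0.036]]
[[0.609, 0.1403, 0.044], [0.6116, 0.1671, 0.044], [0.5961, -0.0024, 0.044]]
[[0.6044, 0.1402, 0.05], [0.6068, 0.1659, 0.05], [0.592, 0.0034, 0.05]]
[271.64036426 229.5528074 ]
```

View pics/s3.png

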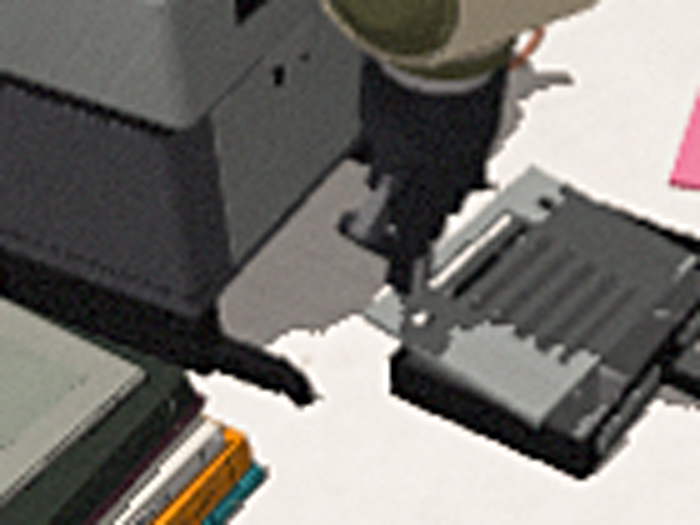

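```bash
python3 - <<'E'
from h import *
import pickle
a,b=pickle.load(open('s0.pkl','rb'));w1=pickle.load(open('w1.pkl','rb'));w2=pickle.load(open('w2.pkl','rb'))
def tri(obs):
    A=np.zeros((3,3));c=np.zeros(3)
    L=[]
    for s,u in obs:
        o,d=ray(s,[u]);d=d[0]/np.linalg.norm(d[0]);M=np.eye(3)-np.outer(d,d);A+=M;c+=M@o;L.append((o,M))
    p=np.linalg.solve(A,c);return p.round(4),[float(np.linalg.norm(M@(p-o)).round(4)) for o,M in L]
k=.8;D=lambda u:np.array(u,float)/4+[180,180]
v=lambda x,y:np.array([x,y])*k
pts={'holeL':(v(496,281),v(418,207),D([380,208])),'holeR':(v(323,315),v(98,187),D([481,119])),'BL':(v(533,312),v(463,277),D([337,203])),'BR':(v(304,355),v(55,252),D([473,90]))}
for n,(p,q,s) in pts.items():print(n,tri([(w1,p),(b,s)]),tri([(w1,p),(w2,q),(b,s)]),tri([(w1,p),(w2,q)]))
print('FR',tri([(w1,v(257,183)),(b,D([605,160]))]),'FL',tri([(w1,v(504,131)),(b,D([485,292]))]))
print('trayFL',tri([(w1,v(488,88)),(b,D([512,320]))]),'trayFR',tri([(w1,v(224,169)),(b,D([632,160]))]))
E
```

```text
holeL (array([0.5782, 0.1463, 0.0475]), [0.0006, 0.0006]) (array([0.5776, 0.1464, 0.0477]), [0.0003, 0.0009, 0.001]) (array([0.5756, 0.1459, 0.0515]), [0.0004, 0.0004])
holeR (array([0.5675, 0.0264, 0.0458]), [0.0003, 0.0003]) (array([0.567 , 0.0268, 0.0466]), [0.0006, 0.0004, 0.0002]) (array([0.5667, 0.0273, 0.0476]), [0.0004, 0.0004])
BL (array([0.6027, 0.1637, 0.0555]), [0.0, 0.0]) (array([0.6028, 0.1638, 0.0556]), [0.0001, 0.0003, 0.0002]) (array([0.6063, 0.165 , 0.0496]), [0.0002, 0.0002])
BR (array([0.5892, 0.0043, 0.0502]), [0.0018, 0.0018]) (array([0.59  , 0.0038, 0.05  ]), [0.0013, 0.0011, 0.0023]) (array([0.5902, 0.0053, 0.0523]), [0.0, 0.0])
FR (array([0.4698, 0.0143, 0.038 ]), [0.0015, 0.0015]) FL (array([0.4823, 0.1729, 0.0383]), [0.0043, 0.0043])
trayFL (array([0.4573, 0.1738, 0.0238]), [0.0012, 0.0012]) trayFR (array([ 0.4557, -0.0058,  0.029 ]), [0.0002, 0.0002])
```

```bash
python3 - <<'E'
from h import *
st=r.read_state();w=snap('wrist');s=snap('side')
for su in([410,292],[425,288],[418,290]):
  for wu in([403,306],):
    A=np.zeros((3,3));c=np.zeros(3)
    for S,u in((s,np.array(su)/5+[191,169]),(w,np.array(wu)*.8)):
        o,d=ray(S,[u]);d=d[0]/np.linalg.norm(d[0]);M=np.eye(3)-np.outer(d,d);A+=M;c+=M@o
    print(np.linalg.solve(A,c).round(4))
print(st['eef_pos'],st['wrist_force'],st['moment'],st['clock'])
E
```

```text
[0.5869 0.1403 0.0543]
[0.5784 0.1402 0.0634]
[0.5824 0.1402 0.0591]
[0.59447188 0.14001033 0.04449049] [-0.14306329  0.5334835  -0.13686647] [-0.06616377  0.06474455  0.01233444] 7.6
```

Triangulating the fingertip puts it at z≈0.054, so it is hovering over the plate and not behind the edge. I'll back off, lower 18 mm, and push again.

```bash
python3 -m pendant '[[0.03,0,0.02,0,0,0,0],[0.06,0,0.02,0,0,0,0],[0.085,0,0.0,0,0,0,0],[0.085,0,-0.02,0,0,0,0],[0.085,0,-0.035,0,0,0,0],[0.085,0,-0.045,0,0,0,0],[0.075,0,-0.045,0,0,0,0],[0.065,0,-0.045,0,0,0,0],[0.058,0,-0.045,0,0,0,0],[0.058,0,-0.045,0,0,0,0]]'
python3 - <<'E'
from holes import *
rep([(.577,.146),(.567,.027)]);rep([(.577,.146),(.567,.027)])
E
```

```text
clock: 8.7
eef_pos: [0.6174, 0.1401, 0.0269]
ee_rot: [0.018, 2.986, 0.035]
wrist_force: [0.3, 0.2, -0.0]
grip_width: 0.0005
finger_force: 0.0
([0.5754, 0.1468], [420, 245], np.float64(1.01), [20, 23, 26, 58, 123]) [52.1 64.8]
([0.5639, 0.0301], [82, 221], np.float64(1.0), [19, 23, 49, 76, 93]) [ 42.4 -52. ]
([0.5753, 0.1468], [421, 244], np.float64(1.01), [20, 23, 26, 57, 114]) [52.  64.8]
([0.5636, 0.0307], [83, 220], np.float64(1.13), [19, 24, 68, 90, 93]) [ 42.1 -51.4]
```

```bash
python3 -m pendant '[[-0.003,0,0,0,0,0,0],[-0.006,0,0,0,0,0,0],[-0.009,0,0,0,0,0,0],[-0.012,0,0,0,0,0,0],[-0.015,0,0,0,0,0,0],[-0.018,0,0,0,0,0,0],[-0.021,0,0,0,0,0,0],[-0.023,0,0,0,0,0,0],[-0.025,0,0,0,0,0,0],[-0.025,0,0,0,0,0,0]]'
python3 - <<'E'
from holes import *
import pickle
w=rep([(.573,.146),(.567,.027)],z=.048);pickle.dump(w,open('w4.pkl','wb'))
# grid back edge: brightness profile just right of the finger, columns at y=.16 and y=.10
g=cv2.cvtColor(w['pixels'],cv2.COLOR_RGB2GRAY)
for y in(.16,.11,.05):
    pts=[proj(w,[[x,y,.05]])[0] for x in np.arange(.585,.625,.002)]
    print(y,[int(g[int(round(p[1])),int(round(p[0]))]) if 0<=p[0]<639 and 0<=p[1]<399 else -1 for p in pts])
E
```

```text
clock: 9.8
eef_pos: [0.6075, 0.14, 0.0265]
ee_rot: [0.019, 2.987, 0.034]
wrist_force: [0.2, -0.2, 0.4]
grip_width: 0.0003
finger_force: 0.2
([0.5643, 0.1466], [421, 245], np.float64(1.15), [67, 68, 69, 71, 80]) [41.  64.5]
([0.5589, 0.0327], [90, 237], np.float64(1.12), [19, 23, 66, 86, 92]) [ 37.4 -49.5]
0.16 [91, 92, 92, 98, 234, 232, 232, 234, 232, 228, 224, 222, 231, 234, 234, 235, 105, 27, 30, 32, 33]
0.11 [90, 89, 90, 230, 230, 230, 230, 230, 231, 150, 133, 133, 130, 133, 132, 106, 34, 45, 33, 30, 33]
0.05 [159, 164, 209, 231, 231, 231, 231, 232, 231, 231, 230, 133, 132, 136, 135, 134, 135, 134, 136, 134, 133]
```

The grid moves: the left hole is now at tray x≈41 mm, with 6-7 mm to go. I'll push 2 mm more here, then move to the middle and push 4 mm.

```bash
python3 -m pendant '[[-0.003,0,0,0,0,0,0],[-0.006,0,0,0,0,0,0],[-0.006,0,0,0,0,0,0],[0.02,0,0,0,0,0,0],[0.02,-0.05,0,0,0,0,0],[0.02,-0.1,0,0,0,0,0],[0.02,-0.13,0,0,0,0,0],[0.005,-0.13,0,0,0,0,0],[-0.005,-0.13,0,0,0,0,0],[-0.005,-0.13,0,0,0,0,0]]'
cat >> holes.py <<'E'
def edge(w,ys,z=.05):
    g=cv2.cvtColor(w['pixels'],cv2.COLOR_RGB2GRAY).astype(np.float32)
    out=[]
    for y in ys:
        X=np.arange(.570,.615,.0005);p=proj(w,np.c_[X,np.full(len(X),y),np.full(len(X),z)]).astype(np.float32)
        v=cv2.remap(g,p[None,:,0].copy(),p[None,:,1].copy(),cv2.INTER_LINEAR)[0]
        i=np.argmax(np.abs(v[4:]-v[:-4]));o=tray([X[i+2],y]);out.append((y,o.tolist(),int(v[i]),int(v[i+4])))
    return out
E
python3 - <<'E'
from holes import *
w=rep([(.563,.146),(.560,.027)])
for z in(.046,.050):print(edge(w,[.16,.15,.13,.06,.04,.02],z))
E
```

```text
clock: 10.85
eef_pos: [0.605, 0.0888, 0.0265]
ee_rot: [0.017, 2.987, 0.035]
wrist_force: [0.5, -0.4, 0.8]
grip_width: 0.0001
finger_force: 0.0
([0.5619, 0.1472], [565, 240], np.float64(1.19), [62, 64, 69, 75, 81]) [38.6 65. ]
None None
[(0.16, [76.5, 78.4], 208, 134), (0.15, [68.1, 68.3], 168, 234), (0.13, [89.4, 48.6], 235, 133), (0.06, [68.0, -21.7], 95, 232), (0.04, [68.9, -41.7], 97, 232), (0.02, [68.7, -61.7], 86, 227)]
[(0.16, [65.5, 78.2], 169, 133), (0.15, [65.1, 68.2], 165, 230), (0.13, [90.4, 48.6], 135, 34), (0.06, [65.5, -21.8], 95, 233), (0.04, [65.9, -41.8], 90, 230), (0.02, [66.2, -61.8], 94, 231)]
```

```bash
python3 -m pendant '[[-0.002,0,0,0,0,0,0],[-0.004,0,0,0,0,0,0],[-0.006,0,0,0,0,0,0],[-0.008,0,0,0,0,0,0],[-0.008,0,0,0,0,0,0],[-0.008,0,0,0,0,0,0],[-0.008,0,0,0,0,0,0],[-0.008,0,0,0,0,0,0],[-0.008,0,0,0,0,0,0],[-0.008,0,0,0,0,0,0]]'
python3 - <<'E'
from holes import *
w=rep([(.5595,.147),(.557,.027)])
for z in(.050,):print(edge(w,[.16,.15,.06,.04,.02],z))
E
```

```text
clock: 11.9
eef_pos: [0.6024, 0.088, 0.0265]
ee_rot: [0.019, 2.987, 0.035]
wrist_force: [-0.8, -0.0, 0.2]
grip_width: -0.0003
finger_force: 0.2
([0.561, 0.1465], [565, 244], np.float64(1.1), [62, 65, 70, 77, 99]) [37.7 64.3]
None None
[(0.16, [65.0, 78.2], 212, 132), (0.15, [63.6, 68.2], 167, 233), (0.06, [63.1, -21.8], 92, 233), (0.04, [63.4, -41.8], 87, 232), (0.02, [63.7, -61.8], 94, 231)]
```

```bash
python3 -m pendant '[[-0.002,0,0,0,0,0,0],[-0.004,0,0,0,0,0,0],[-0.005,0,0,0,0,0,0],[-0.005,0,0,0,0,0,0],[-0.005,0,0,0,0,0,0],[-0.005,0,0,0,0,0,0],[-0.005,0,0,0,0,0,0],[-0.005,0,0,0,0,0,0],[-0.005,0,0,0,0,0,0],[-0.005,0,0,0,0,0,0]]'
python3 - <<'E'
from holes import *
w=rep([(.5595,.147),(.557,.027)])
for z in(.050,):print(edge(w,[.16,.15,.06,.04,.02],z))
save(w,'w5.png',None,1.25)
E
```

```text
clock: 12.95
eef_pos: [0.6004, 0.088, 0.0265]
ee_rot: [0.019, 2.987, 0.035]
wrist_force: [0.8, 0.2, -0.2]
grip_width: -0.0002
finger_force: 0.2
([0.5581, 0.1458], [563, 242], np.float64(1.09), [61, 67, 75, 91, 173]) [34.8 63.6]
None None
[(0.16, [64.0, 78.2], 234, 131), (0.15, [61.1, 68.2], 164, 229), (0.06, [61.1, -21.8], 96, 233), (0.04, [61.4, -41.8], 91, 231), (0.02, [61.2, -61.8], 89, 232)]
```

View pics/w5.png

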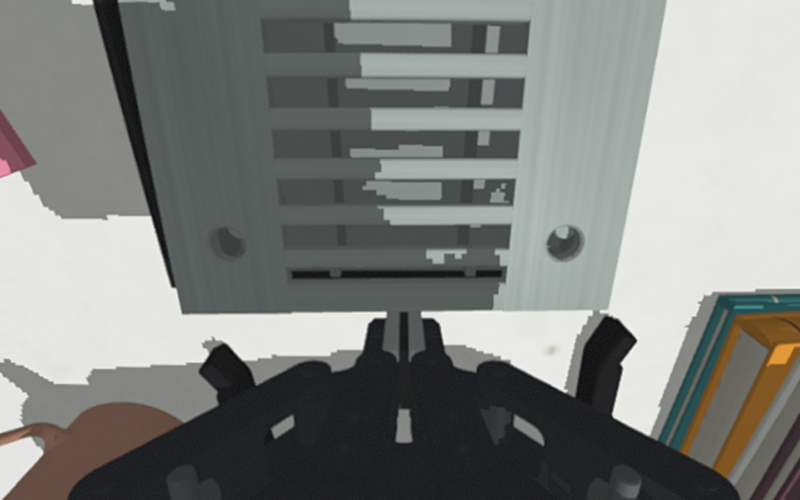

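The grid is square now, with holes at (565,242) and (228,243) and the back edge from (183,313) to (607,310). A grey disc fills part of each hole. Now I read the hole interiors numerically to see which way the pegs lie.

```bash
python3 - <<'E'
from holes import *
w=snap('wrist');g=cv2.cvtColor(w['pixels'],cv2.COLOR_RGB2GRAY)
for cx,cy in((452,194),(183,194)):
    print(g[cy-17:cy+18,cx-18:cx+19][::1].tolist().__str__().replace('], [','\n').replace(', ',' '))
    print()
print('plane R,L hole',[tray(plane(w,[[u/1.25,v/1.25]],.047)[0,:2]) for u,v in((228,243),(565,242))])
# where pegs would appear (tip, z=.039) for shifts
R=lambda s,sy:[.5223+.034*1+.0157*(sy*.060+s),.0828-.0157*.034+sy*.060+s,.039]
for s in(0,.003,.006,.008):print(s,proj(w,[R(s,1),R(s,-1)]).round(1).tolist())
E
```

```text
[[179 175 174 173 177 175 177 177 177 176 174 174 174 175 176 174 175 177 176 176 175 176 174 173 173 175 176 174 174 172 172 173 174 172 175 173 175
179 176 174 175 177 176 179 178 178 177 176 176 176 176 177 176 177 176 175 175 172 174 172 172 174 176 178 176 174 174 172 173 173 174 173 174 176
179 176 176 176 177 177 179 179 179 177 175 176 176 176 174 172 167 167 164 162 160 163 163 165 167 172 176 175 175 173 173 174 176 174 175 175 175
179 176 176 174 178 177 179 178 178 177 177 175 171 167 162 160 156 155 154 150 145 138 141 143 150 156 164 170 172 174 174 174 174 174 174 174 176
178 175 174 174 176 178 178 179 177 174 172 167 162 157 158 160 161 160 162 162 140 116 117 124 132 139 144 152 163 171 175 174 175 174 173 175 176
179 174 175 176 178 178 178 179 177 169 162 160 162 164 167 167 169 169 173 168 141 104 94 98 103 117 130 137 146 161 174 177 173 174 174 176 175
178 175 175 175 176 177 181 178 168 154 153 164 171 171 170 168 170 171 174 171 141 103 89 86 84 93 107 123 130 144 161 172 175 175 174 175 176
178 173 175 178 178 179 179 170 145 126 140 169 173 170 169 169 170 
[... 7052 characters left out ...]
83 82 84 89 89 91 91 92 94 93 91 92 90 89
93 92 92 93 95 93 92 90 90 91 89 92 90 89 86 86 85 84 83 83 81 85 84 87 88 90 91 93 92 92 93 93 93 92 92 89 90
91 91 94 93 93 92 91 93 91 90 92 92 90 91 92 92 93 89 89 90 89 90 91 90 92 90 91 91 93 92 93 92 93 93 91 92 90
91 93 92 94 92 95 94 93 92 92 92 91 91 90 93 92 92 91 92 91 93 91 93 92 90 91 92 92 93 91 93 90 94 92 91 91 90
91 91 95 91 93 92 92 92 92 92 91 93 94 92 92 94 92 91 92 91 90 93 93 93 90 90 92 92 94 92 91 92 92 93 91 90 91]]

plane R,L hole [array([ 34.2, -54.8]), array([34.5, 63.8])]
0 [[437.2, 185.8], [177.6, 187.1]]
0.003 [[443.5, 185.8], [184.2, 187.1]]
0.006 [[449.8, 185.8], [190.7, 187.0]]
0.008 [[454.0, 185.8], [195.1, 187.0]]
```

Peg tops (plate-bright, with an arc boundary) show in both holes. They sit at about px (452,182) left and (195,183.5) right, so the pegs lie further forward and to the left of the holes. I'll compute the shift.

```bash
python3 - <<'E'
from holes import *
w=snap('wrist')
H=plane(w,[[452,194],[182,194.3]],.0455)[:,:2];Pg=plane(w,[[452,182],[195,183.5]],.039)[:,:2]
print('hole',[tray(p) for p in H],'peg',[tray(p) for p in Pg],'peg-hole mm',((Pg-H)*1000).round(1).tolist())
E
```

```text
hole [array([35.3, 64.6]), array([ 34.8, -55.6])] peg [array([32.1, 66.7]), array([ 32.3, -51.7])] peg-hole mm [[-3.2, 2.1], [-2.4, 3.9]]
```

```bash
python3 - <<'E'
from holes import *
import pickle
w=snap('wrist');w3=None
print('tray back-right corner (expect 65,-90):',tray(plane(w,[[172*.8,287*.8]],.03)[0,:2]),tray(plane(w,[[177*.8,290*.8]],.03)[0,:2]))
s=snap('side');a,b=pickle.load(open('s0.pkl','rb'))
g0,g1=[cv2.cvtColor(x['pixels'],cv2.COLOR_RGB2GRAY) for x in(b,s)]
# template: front-left tray corner at crop(512,320)/4+180 = (308,260)
x,y=308,260
for (cx,cy) in((308,260),(272,246)):
    T=g0[cy-9:cy+10,cx-10:cx+11];S=g1[cy-20:cy+21,cx-20:cx+21]
    m=cv2.matchTemplate(S,T,cv2.TM_CCOEFF_NORMED);_,v,_,l=cv2.minMaxLoc(m);d=np.array(l)-[10,11];print(v,d)
    P0=plane(b,[[cx,cy]],.02);print((plane(b,[[cx+d[0],cy+d[1]]],.02)-P0)*1000)
E
```

```text
tray back-right corner (expect 65,-90): [ 61.6 -90.1] [ 63.  -88.4]
0.9672413468360901 [0 0]
[[0. 0. 0.]]
0.9973129034042358 [0 0]
[[0. 0. 0.]]
```

The tray has not moved; my tray origin was just about 2 mm off. I'll push 2.6 mm more forward, then go round to the right end.

```bash
python3 -m pendant '[[-0.002,0,0,0,0,0,0],[-0.004,0,0,0,0,0,0],[-0.0065,0,0,0,0,0,0],[-0.0065,0,0,0,0,0,0],[-0.0065,0,0,0,0,0,0],[-0.0065,0,0,0,0,0,0],[0.02,0,0,0,0,0,0],[0.04,0,0.02,0,0,0,0],[0.04,0,0.12,0,0,0,0],[0.04,0,0.16,0,0,0,0]]'
python3 - <<'E'
from holes import *
w=rep([(.556,.147),(.556,.027)],z=.0455)
print(edge(w,[.16,.15,.13,.06,.04,.02],.048))
E
python3 -m pendant '[[-0.08,-0.1,0,0,0,0,0],[-0.16,-0.2,0,0,0,0,0],[-0.195,-0.28,0,0,0,0,0],[-0.195,-0.28,0,0,0,0,0],[-0.195,-0.28,-0.05,0,0,0,0],[-0.195,-0.28,-0.1,0,0,0,0],[-0.195,-0.28,-0.12,0,0,0,0],[-0.195,-0.28,-0.14,0,0,0,0],[-0.195,-0.28,-0.15,0,0,0,0],[-0.195,-0.28,-0.15,0,0,0,0]]'
python3 - <<'E'
from holes import *
w=rep([(.556,.147),(.556,.027)],z=.0455)
E
```

```text
clock: 14.2
eef_pos: [0.6176, 0.088, 0.0934]
ee_rot: [0.018, 2.983, 0.034]
wrist_force: [-0.7, 0.4, -0.2]
grip_width: 0.0
finger_force: 0.0
([0.5573, 0.1462], [516, 154], np.float64(1.06), [73, 79, 116, 177, 184]) [34.  63.9]
None None
[(0.16, [59.5, 78.1], 176, 229), (0.15, [59.6, 68.1], 176, 231), (0.13, [59.5, 48.1], 175, 231), (0.06, [69.0, -21.7], 135, 232), (0.04, [62.4, -41.8], 136, 228), (0.02, [60.2, -61.9], 93, 227)]
clock: 15.25
eef_pos: [0.5385, -0.0238, 0.0303]
ee_rot: [0.018, 2.987, 0.035]
wrist_force: [0.4, -0.7, -0.4]
grip_width: -0.0002
finger_force: 0.0
None None
([0.553, 0.0276], [522, 359], np.float64(0.82), [67, 70, 79, 127, 171]) [ 31.6 -54.7]
```

```bash
python3 -m pendant '[[0,0,-0.005,0,0,0,0],[0,0,-0.009,0,0,0,0],[0,0.008,-0.009,0,0,0,0],[0,0.016,-0.009,0,0,0,0],[0,0.022,-0.009,0,0,0,0],[0,0.026,-0.009,0,0,0,0],[0,0.03,-0.009,0,0,0,0],[0,0.03,-0.009,0,0,0,0],[0,0.03,-0.009,0,0,0,0],[0,0.03,-0.009,0,0,0,0]]'
cat >> holes.py <<'E'
def yedge(w,xs,y0,y1,z):
    g=cv2.cvtColor(w['pixels'],cv2.COLOR_RGB2GRAY).astype(np.float32);out=[]
    for x in xs:
        Y=np.arange(y0,y1,.0005);p=proj(w,np.c_[np.full(len(Y),x),Y,np.full(len(Y),z)]).astype(np.float32)
        v=cv2.remap(g,p[None,:,0].copy(),p[None,:,1].copy(),cv2.INTER_LINEAR)[0]
        i=np.argmax(np.abs(v[4:]-v[:-4]));out.append((x,round(Y[i+2]*1000,1),int(v[i]),int(v[i+4])))
    return out
E
python3 - <<'E'
from holes import *
w=rep([(.555,.147),(.555,.0275)],z=.0455)
print(yedge(w,[.48,.49,.50,.51,.52],-.02,.03,.040))
E
```

```text
clock: 16.3
eef_pos: [0.5384, -0.012, 0.0269]
ee_rot: [0.019, 2.987, 0.035]
wrist_force: [0.4, 0.1, -0.2]
grip_width: 0.0002
finger_force: 0.0
None None
([0.5459, 0.0364], [520, 351], np.float64(1.17), [162, 163, 166, 167, 169]) [ 24.3 -46. ]
[(0.48, np.float64(5.5), 25, 159), (0.49, np.float64(5.5), 25, 156), (0.5, np.float64(-9.0), 136, 21), (0.51, np.float64(-9.5), 136, 22), (0.52, np.float64(-9.5), 136, 22)]
```

```bash
python3 -m pendant '[[0,0.003,0,0,0,0,0],[0,0.006,0,0,0,0,0],[0,0.009,0,0,0,0,0],[0,0.012,0,0,0,0,0],[0,0.014,0,0,0,0,0],[0,0.016,0,0,0,0,0],[0,0.018,0,0,0,0,0],[0,0.018,0,0,0,0,0],[0,0.018,0,0,0,0,0],[0,0.018,0,0,0,0,0]]'
python3 - <<'E'
from holes import *
w=snap('wrist')
print(yedge(w,[.475,.48,.49,.50,.51,.52],-.003,.025,.040))
E
```

```text
clock: 17.35
eef_pos: [0.5385, -0.0048, 0.0269]
ee_rot: [0.019, 2.986, 0.035]
wrist_force: [-1.3, -0.1, -1.0]
grip_width: 0.0001
finger_force: 0.0
[(0.475, np.float64(6.0), 23, 169), (0.48, np.float64(6.0), 23, 171), (0.49, np.float64(6.0), 27, 169), (0.5, np.float64(6.0), 27, 170), (0.51, np.float64(5.5), 24, 91), (0.52, np.float64(5.5), 23, 93)]
```

```bash
python3 -m pendant '[[0,0.003,0,0,0,0,0],[0,0.006,0,0,0,0,0],[0,0.009,0,0,0,0,0],[0,0.011,0,0,0,0,0],[0,0.013,0,0,0,0,0],[0,0.015,0,0,0,0,0],[0,0.015,0,0,0,0,0],[0,0.015,0,0,0,0,0],[0,0.015,0,0,0,0,0],[0,0.015,0,0,0,0,0]]'
python3 - <<'E'
from holes import *
w=snap('wrist')
print(yedge(w,[.475,.48,.49,.50,.51,.52],-.003,.025,.040))
E
```

```text
clock: 18.4
eef_pos: [0.5387, 0.0009, 0.027]
ee_rot: [0.019, 2.986, 0.034]
wrist_force: [0.5, -6.4, 0.5]
grip_width: 0.0002
finger_force: 2.5
[(0.475, np.float64(8.0), 27, 171), (0.48, np.float64(8.0), 29, 171), (0.49, np.float64(7.5), 23, 165), (0.5, np.float64(9.0), 79, 162), (0.51, np.float64(7.5), 21, 92), (0.52, np.float64(7.5), 22, 93)]
```

A 6.4 N reaction after 2 mm of motion suggests a peg caught or the grid dropped. I'm lifting off for a look.

```bash
python3 -m pendant '[[0,-0.03,0,0,0,0,0],[0,-0.03,0.08,0,0,0,0],[0,-0.03,0.18,0,0,0,0],[0,0.05,0.25,0,0,0,0],[0.04,0.15,0.25,0,0,0,0],[0.04,0.22,0.25,0,0,0,0],[0.04,0.22,0.25,0,0,0,0],[0.04,0.22,0.25,0,0,0,0],[0.04,0.22,0.25,0,0,0,0],[0.04,0.22,0.25,0,0,0,0]]'
python3 - <<'E'
from holes import *
import pickle
w=snap('wrist');pickle.dump(w,open('w6.pkl','wb'))
for z in(.036,.0455):
    for h in holes(w,[(.555,.148),(.554,.029)],z):print(z,h,h and tray(h[0]))
g=cv2.cvtColor(w['pixels'],cv2.COLOR_RGB2GRAY)
for p in((.555,.148),(.554,.029)):
    x,y=proj(w,[[*p,.04]])[0].round().astype(int);print(x,y)
    print(g[y-13:y+14,x-14:x+15].tolist().__str__().replace('], [','\n').replace(', ',' '))
for z in(.036,.046):print(z,'back',edge(w,[.16,.14,.05,.03],z),'right',yedge(w,[.48,.5,.52,.54,.56],-.003,.025,z),'left',yedge(w,[.48,.5,.52,.54,.56],.155,.185,z))
E
```

```text
clock: 19.45
eef_pos: [0.5544, 0.0882, 0.1268]
ee_rot: [0.021, 2.987, 0.034]
wrist_force: [-0.9, 0.2, -0.2]
grip_width: -0.0001
finger_force: 0.0
0.036 ([0.557, 0.1494], [491, 237], np.float64(1.02), [70, 102, 152, 162, 166]) [33.7 67.1]
0.036 ([0.5592, 0.0268], [307, 244], np.float64(1.02), [67, 70, 73, 143, 159]) [ 37.8 -55.4]
0.0455 ([0.553, 0.1468], [491, 237], np.float64(0.98), [70, 102, 153, 162, 166]) [29.7 64.5]
0.0455 ([0.5546, 0.0287], [306, 244], np.float64(1.01), [65, 70, 73, 147, 159]) [ 33.1 -53.6]
392 190
[[169 172 169 168 168 165 164 164 166 166 163 163 165 164 165 164 164 163 165 166 162 164 164 164 166 164 159 159 160
170 173 170 168 168 164 164 164 167 166 161 164 163 165 167 165 163 164 165 165 163 164 164 165 166 163 161 159 162
168 172 169 167 168 164 162 166 167 166 165 164 165 165 168 167 164 163 166 165 164 163 164 166 166 162 160 159 162
169 173 170 168 166 164 163 164 167 165 164 164 166 166 168 165 163 163 167 165 164 165 165 167 166 163 160 161 161
170 171 169 168 167 165 164 165 167 167 167 164 161 157 154 152 150 155 159 163 163 165 166 167 166 163 160 
[... 5837 characters left out ...]
] left [(0.48, np.float64(171.0), 71, 227), (0.5, np.float64(171.0), 107, 226), (0.52, np.float64(170.5), 126, 225), (0.54, np.float64(169.5), 161, 222), (0.56, np.float64(169.5), 160, 218)]
0.046 back [(0.16, [55.0, 78.1], 160, 219), (0.14, [55.8, 58.1], 158, 217), (0.05, [91.7, -31.4], 206, 125), (0.03, [91.5, -51.4], 204, 125)] right [(0.48, np.float64(0.0), 120, 23), (0.5, np.float64(-0.5), 125, 30), (0.52, np.float64(-0.5), 213, 25), (0.54, np.float64(-1.0), 209, 42), (0.56, np.float64(-1.5), 209, 48)] left [(0.48, np.float64(167.5), 72, 226), (0.5, np.float64(167.0), 93, 222), (0.52, np.float64(167.0), 142, 226), (0.54, np.float64(166.0), 166, 223), (0.56, np.float64(166.5), 164, 224)]
```

The left peg now sits centred in the left hole, so that side has dropped. The right peg still lies about 3 mm forward of the right hole, so I'll push the back edge forward on the right side.

```bash
python3 -m pendant '[[0.08,-0.07,0,0,0,0,0],[0.154,-0.133,0,0,0,0,0],[0.154,-0.133,0,0,0,0,0],[0.154,-0.133,-0.1,0,0,0,0],[0.154,-0.133,-0.2,0,0,0,0],[0.154,-0.133,-0.251,0,0,0,0],[0.14,-0.133,-0.251,0,0,0,0],[0.125,-0.133,-0.251,0,0,0,0],[0.114,-0.133,-0.251,0,0,0,0],[0.114,-0.133,-0.251,0,0,0,0]]'
cat >> holes.py <<'E'
def look():
    w=snap('wrist');print('R',[ (h and (h[1],h[3],tray(h[0]))) for h in holes(w,[(.554,.029)],.0455)])
    for z in (.048,.040):print(z,edge(w,[.015,.02,.06,.08],z))
E
python3 - <<'E'
from holes import *
look()
E
```

```text
clock: 20.5
eef_pos: [0.6001, 0.036, 0.0281]
ee_rot: [0.019, 2.984, 0.034]
wrist_force: [0.3, -0.6, 0.2]
grip_width: -0.0003
finger_force: 0.0
R [([382, 234], [75, 76, 79, 91, 96], array([ 32.6, -53.1]))]
0.048 [(0.015, [59.8, -66.9], 92, 225), (0.02, [59.7, -61.9], 86, 232), (0.06, [57.1, -21.9], 89, 233), (0.08, [79.7, -1.5], 231, 133)]
0.04 [(0.015, [65.3, -66.8], 95, 231), (0.02, [64.7, -61.8], 90, 232), (0.06, [62.6, -21.8], 94, 234), (0.08, [86.2, -1.4], 233, 133)]
```

```bash
python3 -m pendant '[[-0.002,0,0,0,0,0,0],[-0.004,0,0,0,0,0,0],[-0.006,0,0,0,0,0,0],[-0.006,0,0,0,0,0,0],[-0.006,0,0,0,0,0,0],[-0.006,0,0,0,0,0,0],[-0.006,0,0,0,0,0,0],[-0.006,0,0,0,0,0,0],[-0.006,0,0,0,0,0,0],[-0.006,0,0,0,0,0,0]]'
python3 - <<'E'
from holes import *
look()
E
```

```text
clock: 21.55
eef_pos: [0.5977, 0.036, 0.0265]
ee_rot: [0.019, 2.986, 0.035]
wrist_force: [-0.7, -0.4, 0.1]
grip_width: 0.0003
finger_force: 0.0
R [([405, 220], [167, 169, 171, 173, 174], array([ 24.8, -45.1]))]
0.048 [(0.015, [59.8, -66.9], 93, 229), (0.02, [59.7, -61.9], 88, 234), (0.06, [57.1, -21.9], 91, 234), (0.08, [79.2, -1.6], 231, 134)]
0.04 [(0.015, [65.3, -66.8], 93, 231), (0.02, [64.7, -61.8], 88, 232), (0.06, [62.6, -21.8], 93, 230), (0.08, [85.7, -1.5], 233, 137)]
```

```bash
python3 -m pendant '[[-0.002,0,0,0,0,0,0],[-0.004,0,0,0,0,0,0],[-0.006,0,0,0,0,0,0],[-0.007,0,0,0,0,0,0],[-0.008,0,0,0,0,0,0],[-0.008,0,0,0,0,0,0],[-0.008,0,0,0,0,0,0],[-0.008,0,0,0,0,0,0],[-0.008,0,0,0,0,0,0],[-0.008,0,0,0,0,0,0]]'
python3 - <<'E'
from holes import *
look()
E
```

```text
clock: 22.6
eef_pos: [0.5945, 0.036, 0.0265]
ee_rot: [0.019, 2.986, 0.034]
wrist_force: [3.7, -2.1, 0.3]
grip_width: 0.0001
finger_force: 1.8
R [([408, 224], [167, 169, 171, 173, 175], array([ 22.8, -44.1]))]
0.048 [(0.015, [57.3, -66.9], 95, 231), (0.02, [56.7, -61.9], 88, 232), (0.06, [55.1, -21.9], 91, 233), (0.08, [78.2, -1.6], 231, 130)]
0.04 [(0.015, [62.3, -66.8], 91, 226), (0.02, [62.2, -61.8], 89, 232), (0.06, [60.1, -21.9], 92, 228), (0.08, [84.7, -1.5], 232, 134)]
```

```bash
python3 -m pendant '[[0.02,0,0,0,0,0,0],[0.04,0,0.03,0,0,0,0],[0.03,0.02,0.13,0,0,0,0],[-0.04,0.08,0.23,0,0,0,0],[-0.1,0.13,0.25,0,0,0,0],[-0.1,0.13,0.25,0,0,0,0],[-0.1,0.13,0.25,0,0,0,0],[-0.1,0.13,0.25,0,0,0,0],[-0.1,0.13,0.25,0,0,0,0],[-0.1,0.13,0.25,0,0,0,0]]'
cat >> holes.py <<'E'
def top():
    w=snap('wrist')
    g=cv2.cvtColor(w['pixels'],cv2.COLOR_RGB2GRAY)
    for p in((.555,.149),(.554,.029)):
        x,y=proj(w,[[*p,.04]])[0].round().astype(int);print(x,y)
        print('\n'.join(''.join(' .:-=+*#%@'[min(9,int(v)//18)] for v in row) for row in g[y-14:y+15,x-18:x+19]))
    for z in(.036,.046):print(z,'back',edge(w,[.16,.14,.05,.03],z),'\n right',yedge(w,[.48,.52,.56],-.003,.025,z),'\n left',yedge(w,[.48,.52,.56],.155,.185,z))
E
python3 - <<'E'
from holes import *
top()
E
```

```text
clock: 23.65
eef_pos: [0.5546, 0.0876, 0.1258]
ee_rot: [0.02, 2.988, 0.035]
wrist_force: [0.5, 0.5, 0.2]
grip_width: -0.0001
finger_force: 0.0
395 190
%%@@@@@@%@@@@@@@@@@@@@@@@@@@@%%%@@@@@
%@@@@@@@@@@@@@@@@@@%@@@@@@@@%%%%@@@@%
%@@@@@@@@@@@@@@@@@@@@@@@@@@@%%%@@@@@@
@@@@@@@@@@@@@@@@@@@@@@@@@@@@%%@@@@@@@
@@@@@@@@@@@@@@@%%%%%%@@@@@@@%%%@@@@@@
@@@@@@@@@@@@%%##****#%%@@@@@%%%@@@@@@
@@@@@@@@@@@@%*+=====+*#%@@@@%%%@@@@@@
%@@@@@@@@@@#*=========+#%@@@%%@@@@@@@
@@@@@@@@@@%*====++***++*#%@@%%%@@@@@@
@@@@@@@@@%*====+*#%%%#**#%@@%%%%@@@@%
@@@@@@@@%#=-==+#%%%%%%%#*%@@%%%@@@@@%
%@@@@@@@%*=-==*%@@%%@@@#*#%@%%%@@@@@%
@@@@@@@%%+---+#%@@%%@@@%*#%%%%%@@@@%%
@@@@@@@@%+--=+#@%%%%@@@%*#%%%%@%@@@%@
@@@@@@@@%*=--+#%%%%@@@%##%%%%%%@@@@%@
@@@@@@@@%*=--=#%%@@@@%%*#%@%%%@%@@%%%
@@@@@@@%%#+=-=*#%@@@@%##%@@%%%@@@@@%%
@@@@@@@@@%*+=-=*#%%%%##%%@%%%%%%@@%%%
@@@@@@@%@%#*+===+++***#%@@%%%%@@@@%%@
@@@@@@%%@@%##*+=+++*##%@@@%%%%%@@@%%@
@@@@@@%@@@@%%##**##%%%@@@@%%%%%%@@%@%
@@@@@@%%@@@@%%%%%%%@%@@%@%%%%%%@@@%%%
@@@@@@%%@@@@@@@@%%@@@@@@@%%%%%%@@%%%%
@@@@@@%%@@@%@@@@@%@@%%%%@%%%%%%@%%%%%
@@@@@@%@@@@@@@@@%@@%%%@@%%%%%%%@@%%%%
[... 1302 characters left out ...]
24), (0.14, [59.8, 58.1], 162, 215), (0.05, [50.2, -32.0], 91, 148), (0.03, [63.5, -51.8], 164, 218)] 
 right [(0.48, np.float64(6.0), 17, 85), (0.52, np.float64(5.0), 29, 85), (0.56, np.float64(3.5), 30, 136)] 
 left [(0.48, np.float64(171.5), 81, 226), (0.52, np.float64(171.0), 138, 224), (0.56, np.float64(170.0), 168, 223)]
0.046 back [(0.16, [54.5, 78.1], 169, 221), (0.14, [54.3, 58.1], 159, 212), (0.05, [91.2, -31.4], 215, 138), (0.03, [91.0, -51.4], 203, 123)] 
 right [(0.48, np.float64(0.5), 120, 29), (0.52, np.float64(0.0), 211, 20), (0.56, np.float64(-1.0), 203, 30)] 
 left [(0.48, np.float64(168.0), 78, 227), (0.52, np.float64(167.0), 144, 224), (0.56, np.float64(166.5), 163, 224)]
```

The right peg needs about 1.7 mm more forward motion. I'll push again at the right, about 2.5 mm past the last position.

```bash
python3 -m pendant '[[0.08,-0.07,0,0,0,0,0],[0.154,-0.11,0,0,0,0,0],[0.154,-0.115,0,0,0,0,0],[0.154,-0.129,-0.1,0,0,0,0],[0.154,-0.129,-0.2,0,0,0,0],[0.154,-0.129,-0.248,0,0,0,0],[0.13,-0.129,-0.248,0,0,0,0],[0.11,-0.129,-0.248,0,0,0,0],[0.1,-0.129,-0.248,0,0,0,0],[0.094,-0.129,-0.248,0,0,0,0]]'
python3 -m pendant '[[-0.001,0,0,0,0,0,0],[-0.001,0,0,0,0,0,0],[0.02,0,0,0,0,0,0],[0.05,0,0.03,0,0,0,0],[0.04,0.02,0.13,0,0,0,0],[-0.04,0.08,0.23,0,0,0,0],[-0.094,0.129,0.25,0,0,0,0],[-0.094,0.129,0.25,0,0,0,0],[-0.094,0.129,0.25,0,0,0,0],[-0.094,0.129,0.25,0,0,0,0]]'
python3 - <<'E'
from holes import *
top()
E
```

```text
clock: 24.7
eef_pos: [0.5926, 0.0362, 0.0281]
ee_rot: [0.019, 2.984, 0.034]
wrist_force: [2.3, -1.4, -1.3]
grip_width: 0.0001
finger_force: 1.4
clock: 25.7
eef_pos: [0.5548, 0.0876, 0.1267]
ee_rot: [0.019, 2.988, 0.034]
wrist_force: [0.1, 0.5, -0.5]
grip_width: 0.0
finger_force: 0.0
394 189
%@@@@@@@@@@@@@@@@@@@@@@@@@@@@%%%@@@@@
%@@@@@@@@@@@@@@@@@@@@@@@@@@@@%%%@@@@@
@%@@@@@@@%@@@@@@@@@@@@@@@@@@@%%%@@@@@
@%@@@@@@@%@@@@@@@@%%%@@@@@@@@%%%@@@@@
@@@@@@@@@@@@@@%%#####%%@@@@@@%%@@@@@@
%@@@@@@@@@@@%%#*+++++*#%@@@@@%%@@@@@@
%@@@@@@@@@@@%*========+*%@@@%%%%@@@@@
@@@@@@@@@@@#*=====++++++#%@@%%%@@@@@%
%@@@@@@@@@%*====+**##**+*#@@%%%%@@@@@
@@@@@@@@@%#=-==+*#%%%%%**#%@%%%@@@@@@
%@@@@@@@@%+=-==*%@@@%@@%*#%@%%%@@@@@@
%@@@@@@@%#=--=+%@@%%%@@%#*%@%%%@@@@@%
%@@@@@@@%#=--=*%@@%%@@@%#*%@%%%@@@@@%
%@@@@@@@%#+--=*%%%%%@@@%##%@%%%%@@@%%
%@@@@@@@%#+=-=*%%%%%@@@%*#%%%%%%@@@%%
%@@@@@@@%%*=--+#%@@@@@%*#%@%%%@@@@@%@
%@@@@@@@%%#+=-=*#%%%%%#*#%@%%%@@@@@%%
@@@@@@@@@%%*+===+*##**##%@@%%%%%@@@%%
%@@@@@@@@@%##*++=++***#%@@@%%%%@@@%%@
@@@@@@@%@@@%%##****##%%@@@%%%%@@@@@%%
@@@@@@@@@@@@%%%%##%%%%@@@%%%%%%@@@%%%
%@@@@@@%@@
[... 1444 characters left out ...]
8), (0.14, [59.3, 58.1], 165, 220), (0.05, [59.7, -31.9], 159, 208), (0.03, [60.5, -51.9], 154, 212)] 
 right [(0.48, np.float64(6.5), 14, 83), (0.52, np.float64(5.0), 23, 80), (0.56, np.float64(3.5), 39, 142)] 
 left [(0.48, np.float64(172.0), 84, 219), (0.52, np.float64(171.0), 136, 225), (0.56, np.float64(169.5), 164, 223)]
0.046 back [(0.16, [53.5, 78.0], 160, 222), (0.14, [53.8, 58.1], 168, 217), (0.05, [91.7, -31.4], 211, 132), (0.03, [91.0, -51.4], 220, 142)] 
 right [(0.48, np.float64(1.0), 115, 26), (0.52, np.float64(0.0), 201, 24), (0.56, np.float64(-1.5), 210, 42)] 
 left [(0.48, np.float64(168.5), 89, 224), (0.52, np.float64(167.5), 138, 227), (0.56, np.float64(166.0), 162, 224)]
```

```bash
cat >> holes.py <<'E'
def ell():
    # subpixel: hole = outline of non-plate pixels (ellipse), peg = bright blob inside
    w=snap('wrist');g=cv2.cvtColor(w['pixels'],cv2.COLOR_RGB2GRAY);big=cv2.resize(g,None,fx=4,fy=4,interpolation=cv2.INTER_CUBIC)
    for n,p in(('L',(.555,.149)),('R',(.554,.029))):
        x,y=proj(w,[[*p,.04]])[0].round().astype(int);pt=big[4*(y-13):4*(y+14),4*(x-15):4*(x+16)]
        m=(pt<120).astype(np.uint8);c,_=cv2.findContours(m,cv2.RETR_EXTERNAL,cv2.CHAIN_APPROX_NONE)
        c=max(c,key=lambda q:cv2.contourArea(cv2.convexHull(q)) if 200<len(q)*4 else 0);h=cv2.convexHull(c);e=cv2.fitEllipse(h)
        print(n,'hole px',np.round([x-15+e[0][0]/4,y-13+e[0][1]/4],1),'axes',np.round(np.array(e[1])/4,1))
E
python3 - <<'E'
from holes import *
ell()
w=snap('wrist');print(w['pose'][:3,3])
L=plane(w,[[392.3,187.2]],.036)[0]
for z in(.036,.039,.042,.045,.048):
    Rr=plane(w,[[244.8,189.5]],z)[0];print(z,np.linalg.norm(L-Rr).round(4),Rr.round(4))
print('peg R candidates',plane(w,[[247.3,185],[247.3,184],[247.3,186]],.039).round(4).tolist(),'pegL',plane(w,[[394.3,188]],.039).round(4),'holeL',L)
E
```

```text
L hole px [393.6 187.2] axes [14.4 16.1]
R hole px [245.3 189.4] axes [14.8 16.8]
[0.45739245 0.08567397 0.27017658]
0.036 0.1219 [0.5541 0.0261 0.036 ]
0.039 0.1212 [0.5529 0.0269 0.039 ]
0.042 0.1206 [0.5516 0.0277 0.042 ]
0.045 0.1201 [0.5504 0.0284 0.045 ]
0.048 0.1196 [0.5492 0.0292 0.048 ]
peg R candidates [[0.549, 0.0294, 0.039], [0.5481, 0.0295, 0.039], [0.5499, 0.0293, 0.039]] pegL [[0.5542 0.149  0.039 ]] holeL [0.55473053 0.14805587 0.036     ]
```

The pegs' line shows the tray yawed slightly in the last pushes, so the finger was probably brushing its rim. The remaining right-hand error is about (-1.4, +1.0) mm. I'll push again with the finger 6 mm higher and farther right.

```bash
python3 -m pendant '[[0.08,-0.07,0,0,0,0,0],[0.154,-0.12,0,0,0,0,0],[0.154,-0.156,-0.05,0,0,0,0],[0.154,-0.156,-0.15,0,0,0,0],[0.154,-0.156,-0.22,0,0,0,0],[0.14,-0.156,-0.235,0,0,0,0],[0.12,-0.156,-0.235,0,0,0,0],[0.105,-0.156,-0.235,0,0,0,0],[0.095,-0.156,-0.235,0,0,0,0],[0.091,-0.156,-0.235,0,0,0,0]]'
python3 -m pendant '[[-0.002,0,0,0,0,0,0],[-0.003,0,0,0,0,0,0],[-0.003,0,0,0,0,0,0],[0.03,0,0.01,0,0,0,0],[0.05,0.02,0.1,0,0,0,0],[-0.02,0.08,0.2,0,0,0,0],[-0.091,0.156,0.235,0,0,0,0],[-0.091,0.156,0.235,0,0,0,0],[-0.091,0.156,0.235,0,0,0,0],[-0.091,0.156,0.235,0,0,0,0]]'
python3 - <<'E'
from holes import *
top();ell()
E
```

```text
clock: 26.85
eef_pos: [0.591, 0.0256, 0.0346]
ee_rot: [0.018, 2.985, 0.034]
wrist_force: [0.4, -0.1, 0.4]
grip_width: 0.0005
finger_force: 0.0
clock: 27.85
eef_pos: [0.5548, 0.0875, 0.1267]
ee_rot: [0.019, 2.987, 0.034]
wrist_force: [0.4, 0.2, -0.5]
grip_width: 0.0002
finger_force: 0.0
394 189
%@@@@@@@@@@@@@@@@@@@@@@@@@@@@%%%@@@@@
%%@@@@@@@@@@@@@@@@@@@@@@@@@@@%%%@@@@@
%@@@@@@@@@@@@@@@@@@@@@@@@@@@@%%@@@@@@
%%@@@@@@@@@@@@@@%@@%%@@@@@@@@%%%@@@@@
@@@@@@@@@@@@@@%%#####%%%@@@@@%%%@@@@@
%@@@@@@@@@@@@%#*+++++*#%@@@@@%%@@@@@@
@@@@@@@@@@@@%*+=======+*%@@@@%%%@@@@@
@@@@@@@@@@@%*=====++++=+*%@@@%%@@@@@@
%@@@@@@@@@%*====+**###*++#@@%%%@@@@@@
@@@@@@@@@%#====+*#%%%%%#*#%@%%@@@@@@@
%@@@@@@@@%+=-==*%%@@%@@%#*%@%%%@@@@@@
@@@@@@@@@#+--=+%@@@%%@@%#*%@%%%@@@@%%
%@@@@@@@%#=--=*%@@%%@@@@#*%@%%%@%@@@@
%@@@@@@@%#+--=*%@%%%@@@%##%@%%%@@@@@%
%@@@@@@@@#+=--+%%%%@@@@%##%@%%%@@@@@%
%@@@@@@@%%*=--=#%@@@@@%##%@%%%%@@@@%@
%@@@@@@@@%#+=-=+#%%%%%###%@%%%%@@@@%%
%@@@@@@@@@%#+====*##***#%@@%%%%@@@@%%
%@@@@@@%%@%%#*++=++***#%@@@%%%%@@@@%@
%@@@@@@@@@@@%##****##%%@@@@%%%%@@@@%%
@@@@@@@@@@@@@%%%#%%%%%@@@@%%%%%%@@@%%
%@@@@@@
[... 1529 characters left out ...]
 -51.9], 153, 210)] 
 right [(0.48, np.float64(6.5), 20, 83), (0.52, np.float64(5.0), 22, 81), (0.56, np.float64(3.5), 41, 145)] 
 left [(0.48, np.float64(172.0), 75, 217), (0.52, np.float64(171.0), 132, 224), (0.56, np.float64(169.5), 162, 222)]
0.046 back [(0.16, [53.5, 78.0], 160, 223), (0.14, [53.8, 58.1], 166, 217), (0.05, [91.2, -31.4], 223, 142), (0.03, [91.5, -51.4], 212, 132)] 
 right [(0.48, np.float64(1.0), 118, 27), (0.52, np.float64(0.0), 193, 18), (0.56, np.float64(-1.5), 212, 40)] 
 left [(0.48, np.float64(168.5), 82, 223), (0.52, np.float64(167.5), 147, 226), (0.56, np.float64(166.0), 163, 223)]
L hole px [393.9 187.2] axes [14.4 16.1]
R hole px [245.6 189.4] axes [14.7 16.9]
```

The grid didn't move; the raised finger missed the edge. Instead I'll press lightly on the right pad, which also makes the tray stick, and drag by (-1.4, +1) mm.

```bash
python3 -m pendant '[[-0.02,-0.08,0,0,0,0,0],[-0.042,-0.148,-0.05,0,0,0,0],[-0.042,-0.148,-0.14,0,0,0,0],[-0.042,-0.148,-0.192,0,0,0,0],[-0.042,-0.148,-0.205,0,0,0,0],[-0.042,-0.148,-0.215,0,0,0,0],[-0.042,-0.148,-0.22,0,0,0,0],[-0.042,-0.148,-0.225,0,0,0,0],[-0.042,-0.148,-0.225,0,0,0,0],[-0.042,-0.148,-0.225,0,0,0,0]]'
```

```text
clock: 28.95
eef_pos: [0.5379, 0.0289, 0.0378]
ee_rot: [0.018, 2.986, 0.034]
wrist_force: [-1.0, -0.6, -0.5]
grip_width: -0.0001
finger_force: 0.0
```

```bash
python3 -m pendant '[[0,0,-0.003,0,0,0,0],[0,0,-0.006,0,0,0,0],[0,0,-0.008,0,0,0,0],[0,0,-0.008,0,0,0,0],[0,0,-0.008,0,0,0,0],[0,0,-0.008,0,0,0,0],[0,0,-0.008,0,0,0,0],[0,0,-0.008,0,0,0,0],[0,0,-0.008,0,0,0,0],[0,0,-0.008,0,0,0,0]]'
```

```text
clock: 29.95
eef_pos: [0.5376, 0.0288, 0.0341]
ee_rot: [0.019, 2.987, 0.035]
wrist_force: [0.3, -0.7, -0.2]
grip_width: 0.0001
finger_force: 0.0
```

```bash
python3 -m pendant '[[0,0,-0.004,0,0,0,0],[0,0,-0.007,0,0,0,0],[0,0,-0.01,0,0,0,0],[0,0,-0.012,0,0,0,0],[0,0,-0.012,0,0,0,0],[-0.002,0.001,-0.012,0,0,0,0],[-0.004,0.002,-0.012,0,0,0,0],[-0.006,0.003,-0.012,0,0,0,0],[-0.006,0.003,-0.012,0,0,0,0],[-0.006,0.003,-0.012,0,0,0,0]]'
```

```text
clock: 30.95
eef_pos: [0.5352, 0.0301, 0.0293]
ee_rot: [0.019, 2.987, 0.035]
wrist_force: [0.6, -0.5, 0.1]
grip_width: 0.0002
finger_force: 0.1
```

```bash
python3 -m pendant '[[0.002,0,-0.004,0,0,0,0],[0.004,-0.001,-0.007,0,0,0,0],[0.004,-0.001,-0.01,0,0,0,0],[0.004,-0.001,-0.012,0,0,0,0],[0.004,-0.001,-0.013,0,0,0,0],[0.004,-0.001,-0.013,0,0,0,0],[0.002,0,-0.013,0,0,0,0],[0,0.001,-0.013,0,0,0,0],[-0.002,0.002,-0.013,0,0,0,0],[-0.002,0.002,-0.013,0,0,0,0]]'
```

```text
clock: 31.95
eef_pos: [0.5343, 0.0309, 0.0241]
ee_rot: [0.019, 2.987, 0.035]
wrist_force: [-0.4, 0.2, 0.2]
grip_width: 0.0001
finger_force: 0.0
```

```bash
python3 -m pendant '[[0.002,-0.001,-0.003,0,0,0,0],[0.004,-0.002,-0.006,0,0,0,0],[0.004,-0.002,-0.008,0,0,0,0],[0.004,-0.002,-0.01,0,0,0,0],[0.004,-0.002,-0.01,0,0,0,0],[0.002,-0.001,-0.01,0,0,0,0],[0,0,-0.01,0,0,0,0],[-0.002,0.001,-0.01,0,0,0,0],[-0.003,0.002,-0.01,0,0,0,0],[-0.003,0.002,-0.01,0,0,0,0]]'
```

```text
clock: 32.95
eef_pos: [0.535, 0.0308, 0.0228]
ee_rot: [0.018, 2.982, 0.032]
wrist_force: [-8.2, -3.6, 25.7]
grip_width: 0.0
finger_force: 13.1
```

Contact: 26 N down on the pad. Lifting now to look.

```bash
python3 -m pendant '[[0,0,0.02,0,0,0,0],[0,0,0.1,0,0,0,0],[0.02,0.05,0.2,0,0,0,0],[0.05,0.142,0.265,0,0,0,0],[0.05,0.142,0.265,0,0,0,0],[0.05,0.142,0.265,0,0,0,0],[0.05,0.142,0.265,0,0,0,0],[0.05,0.142,0.265,0,0,0,0],[0.05,0.142,0.265,0,0,0,0],[0.05,0.142,0.265,0,0,0,0]]'
python3 - <<'E'
from holes import *
top();ell()
E
```

```text
clock: 33.95
eef_pos: [0.5531, 0.088, 0.1257]
ee_rot: [0.02, 2.987, 0.034]
wrist_force: [-0.1, 0.2, -0.8]
grip_width: 0.0
finger_force: 0.0
394 192
%%@@@@@%%%%%%%%%%%%%@%%%%@%%%%%%%@%%%
%%@@@@@%%%%%%%%%@%%%%%%%%%%%%%%%%%@%%
%%@@@@@%%%@@%%%%%%%%%%%%%%@%%%%@%@%%%
%%@@@@@%%%@@%%#*****##%%@%%%%%%%%%%%%
%%@@@@%%%%%%#*+=====+*#%%@%%%%%%%@@%%
%%@@@@%%%%%*+=========+#%@@%%%%%%@%%%
%%@@%%%%%%*+===========*#%@%%%%%%%%%%
%@@@%%%%%#+=====++***+++*%%%%%%%%@%%%
%@@@@%%%%*=-===+*#%%%#***%%%%%%%%%%%%
%@@@@%%%%+=-==+#%@@%%%%#*#%%%%%%%%%%%
%%@@%@%%#+--==*%@@%%%@@#*#%%%%%%%%%%%
%%@@%@%%#+--=+#%@%%%%@@%*%%%%%%%%%%%%
%@@%%%%%#+=--+#%%%%%@@@%#%%%%%%%%%%%%
%@@%@%%%%*=--+#%%%@@@@%##%%%%%%%%%%%%
%@@@%%%%%#*=-=*%%@@@@%%#%%%%%%%%%%%%%
%@@%%%%%%%#+==+#%%@@%%#%%%%%%%%%%%%%%
%@@%%%%%%%##*++*#%%%%##%%%%%%%%%%%%%%
%@@%%%%%%%%%##****##%%%%%%%%%%%%%%%%%
%@@%%%%%%%%%%%%####%%%%%%%%%%%%%%%%%%
%@@%%%%%%%%%%%%%%%%%%%%%%%%%%%%%%%%%%
%@@%%%%%%%%%%%@%%%%%%%%%%%%%%%%%%%%%%
%@%%%%%%%%%%%%%%%%%%%%%%%%%%%%%%%%%%%
%@%%%%%%%%%%%%%%%%%%%%%%%%%%%%%%%%%%%
%@%%%%%%%%%%%%%%%%%%%%%%%%%%%%%%%%%%%
%@%%%%%%%%%%%%%%%%%%%%%%%%%%%%%%%%%%%
%%
[... 1385 characters left out ...]
1.9], 155, 213)] 
 right [(0.48, np.float64(-2.0), 89, 23), (0.52, np.float64(7.5), 26, 84), (0.56, np.float64(6.5), 32, 143)] 
 left [(0.48, np.float64(172.5), 117, 225), (0.52, np.float64(171.0), 146, 224), (0.56, np.float64(170.0), 153, 224)]
0.046 back [(0.16, [53.0, 78.0], 132, 220), (0.14, [52.8, 58.0], 163, 222), (0.05, [91.7, -31.4], 204, 125), (0.03, [91.0, -51.4], 214, 134)] 
 right [(0.48, np.float64(1.0), 124, 29), (0.52, np.float64(0.0), 206, 22), (0.56, np.float64(-1.5), 205, 46)] 
 left [(0.48, np.float64(168.5), 116, 225), (0.52, np.float64(167.5), 143, 225), (0.56, np.float64(166.0), 159, 223)]
L hole px [392.5 188.2] axes [14.1 15.9]
R hole px [247.  188.1] axes [14.2 16.3]
```

Both pegs now stand clear inside their holes with full rings, and the measured width matches a flat grid, so it is seated. Next I locate the tray and tongue.

```bash
python3 - <<'E'
from holes import *
w=snap('wrist')
H=plane(w,[[392.5,188.2],[247,188.1]],.036)[:,:2];d=H[0]-H[1];print('spacing',np.linalg.norm(d))
ty=d/np.linalg.norm(d);tx=np.array([ty[1],-ty[0]]);yaw=np.arctan2(tx[1],tx[0])
x0=H.mean(0)-.034*tx
print('grid origin',x0,'yaw',yaw)
# tongue: find dark/bright profile along y at tongue x, front end along x
g=cv2.cvtColor(w['pixels'],cv2.COLOR_RGB2GRAY).astype(np.float32)
def prof(P):
    p=proj(w,P).astype(np.float32);return cv2.remap(g,p[None,:,0].copy(),p[None,:,1].copy(),cv2.INTER_LINEAR)[0].astype(int)
for off in(-.075,-.085,-.092):
    c=x0+off*tx;Y=np.arange(-.03,.0301,.0025);print(off,c.round(3),proj(w,[[*c,.026]])[0].round(),prof([[*(c+y*ty),.026] for y in Y]).tolist())
X=np.arange(-.12,-.06,.0025);print(prof([[*(x0+x*tx-.004*ty),.026] for x in X]).tolist())
# tray side walls visible beside grid: profile across y at mid tray, z=.03
Y=np.arange(-.11,-.07,.002);print('right',prof([[*(x0-.02*tx+y*ty),.03] for y in Y]).tolist())
Y=np.arange(.07,.11,.002);print('left',prof([[*(x0-.02*tx+y*ty),.03] for y in Y]).tolist())
E
```

```text
spacing 0.11995201198068126
grid origin [0.51853707 0.08965327] yaw -0.022137446181997554
-0.075 [0.444 0.091] [321.  40.] [223, 223, 223, 134, 127, 92, 34, 41, 42, 44, 44, 47, 46, 50, 36, 225, 223, 224, 224, 224, 224, 224, 224, 224, 224]
-0.085 [0.434 0.092] [321.  24.] [223, 222, 224, 185, 123, 99, 127, 154, 153, 155, 156, 156, 158, 159, 62, 226, 223, 223, 224, 225, 224, 224, 223, 223, 223]
-0.092 [0.427 0.092] [321.  12.] [222, 223, 223, 215, 126, 106, 124, 159, 161, 161, 161, 161, 162, 162, 52, 228, 223, 224, 225, 224, 224, 223, 221, 220, 222]
[0, 0, 0, 0, 0, 0, 0, 0, 0, 37, 36, 163, 159, 156, 156, 160, 158, 160, 46, 43, 42, 36, 34, 32]
right [125, 126, 126, 126, 126, 127, 129, 94, 20, 21, 19, 22, 18, 54, 85, 84, 82, 86, 85, 84]
left [157, 158, 161, 162, 159, 161, 151, 204, 224, 223, 222, 222, 222, 222, 222, 223, 222, 222, 223, 222]
```

```bash
python3 -m pendant '[[-0.1,-0.006,0,0,0.05,0,45],[-0.2,-0.006,0,0,0.1,0,45],[-0.29,-0.006,0,0,0.1,0,45],[-0.294,-0.006,-0.05,0,0.1,0,45],[-0.294,-0.006,-0.13,0,0.1,0,45],[-0.294,-0.006,-0.19,0,0.1,0,45],[-0.294,-0.006,-0.22,0,0.1,0,45],[-0.294,-0.006,-0.24,0,0.1,0,45],[-0.294,-0.006,-0.25,0,0.1,0,45],[-0.294,-0.006,-0.25,0,0.1,0,45]]'
python3 - <<'E'
from holes import *
import pickle
w=pickle.load(open('w2.pkl','rb'))
print('armtips from w2',plane(w,np.array([[513,260],[128,288]])*.8,.02).round(4).tolist())
w=snap('wrist');st=r.read_state();t=np.array(st['eef_pos']);Rt=cv2.Rodrigues(np.array(st['ee_rot']))[0];print(Rt.round(3))
for q in([0,.022,.011],[0,-.022,.011],[.011,.022,-.01]):print(proj(w,[t+Rt@np.array(q)]).round())
E
```

```text
clock: 35.1
eef_pos: [0.4358, 0.086, 0.0261]
ee_rot: [-0.022, -3.139, -0.035]
wrist_force: [0.9, -0.2, -0.1]
grip_width: 0.0452
finger_force: 0.0
armtips from w2 [[0.6138, 0.1949, 0.02], [0.6251, 0.0028, 0.02]]
[[-1.     0.014 -0.001]
 [ 0.014  1.     0.022]
 [ 0.002  0.022 -1.   ]]
[[359. 244.]]
[[285. 244.]]
[[364. 241.]]
```

```bash
python3 -m pendant '[[0,0,-0.01,0,0,0,45],[0,0,-0.02,0,0,0,45],[0,0,-0.025,0,0,0,45],[0,0,-0.025,0,0,0,45],[0,0,-0.025,0,0,0,20],[0,0,-0.025,0,0,0,15],[0,0,-0.025,0,0,0,15],[0,0,-0.025,0,0,0,15],[0,0,-0.025,0,0,0,15],[0,0,-0.025,0,0,0,15]]' 40
```

```text
clock: 36.15
eef_pos: [0.4357, 0.086, 0.0161]
ee_rot: [-0.022, -3.139, -0.035]
wrist_force: [0.3, -0.1, 0.0]
grip_width: 0.0151
finger_force: 0.0
```

```bash
python3 -m pendant '[[0,0,0,0,0,0,45],[0,0,0,0,0,0,45],[0,0,0,0,0,0,45],[0,0,0,0,0,0,45],[0,0,-0.015,0,0,0,45],[0,0,-0.03,0,0,0,45],[0,0,-0.04,0,0,0,45],[0,0,-0.045,0,0,0,45],[0,0,-0.045,0,0,0,45],[0,0,-0.045,0,0,0,45]]' 40
python3 -m pendant '[[0,0,0,0,0,0,20],[0,0,0,0,0,0,15],[0,0,0,0,0,0,15],[0,0,0,0,0,0,15],[0,0,0,0,0,0,15],[0,0,0,0,0,0,15],[0,0,0,0,0,0,15],[0,0,0,0,0,0,15],[0,0,0,0,0,0,15],[0,0,0,0,0,0,15]]' 40
```

```text
clock: 37.15
eef_pos: [0.4357, 0.086, -0.0019]
ee_rot: [-0.022, -3.139, -0.035]
wrist_force: [0.3, -0.4, -0.2]
grip_width: 0.0451
finger_force: 0.0
clock: 38.15
eef_pos: [0.4358, 0.0859, -0.0016]
ee_rot: [-0.023, -3.139, -0.034]
wrist_force: [-2.0, -0.8, 5.1]
grip_width: 0.0231
finger_force: 39.8
```

The tongue is gripped at 23 mm. I'll ease it up 1 mm and square the tray to the machine in front of the guides.

```bash
python3 -m pendant '[[0,0,0.003,0,0,0,15],[0,0,0.004,0,0,0,15],[0.012,0.001,0.004,0,0,0.01,15],[0.025,0.002,0.004,0,0,0.02,15],[0.04,0.003,0.004,0,0,0.03,15],[0.055,0.004,0.004,0,0,0.042,15],[0.069,0.005,0.004,0,0,0.052,15],[0.069,0.005,0.004,0,0,0.052,15],[0.069,0.005,0.004,0,0,0.052,15],[0.069,0.005,0.004,0,0,0.052,15]]' 40
python3 - <<'E'
from holes import *
w=snap('wrist');g=cv2.cvtColor(w['pixels'],cv2.COLOR_RGB2GRAY)
T0=(.546,.0927);yaw=.059
t=np.array([np.cos(yaw),np.sin(yaw)]);n=np.array([-t[1],t[0]])
for y in(.066,-.054):
    c=np.array(T0)+.034*t+y*n;p=proj(w,[[*c,.036]])[0];print(p.round())
# profile across tray's sides and guide arms: lines at machine x, z=.02/.03
M=np.array([.686,.101]);gf=g.astype(np.float32)
for mx,z in((-.055,.02),(-.04,.02),(-.03,.02)):
    Y=np.arange(-.13,.1301,.004);P=[[*(M+mx*t+y*n),z] for y in Y];p=proj(w,P)
    print(mx,[(int(round(y*1000)),int(g[int(v),int(u)])) for y,(u,v) in zip(Y,p) if 0<=u<640 and 0<=v<400 and abs(y)>.085])
E
```

```text
clock: 39.15
eef_pos: [0.4635, 0.088, -0.0002]
ee_rot: [0.106, -3.137, -0.034]
wrist_force: [0.9, -0.7, -5.2]
grip_width: 0.0231
finger_force: 39.3
[436. 463.]
[225. 467.]
-0.055 []
-0.04 []
-0.03 []
```

```bash
python3 -m pendant '[[0.02,0.001,0,0,0,0,15],[0.04,0.002,0,0,0,0,15],[0.06,0.0035,0,0,0,0,15],[0.08,0.005,0,0,0,0,15],[0.1,0.006,0,0,0,0,15],[0.12,0.007,0,0,0,0,15],[0.14,0.008,0,0,0,0,15],[0.16,0.0095,0,0,0,0,15],[0.17,0.01,0,0,0,0,15],[0.17,0.01,0,0,0,0,15]]' 40
```

```text
clock: 40.2
eef_pos: [0.5322, 0.092, -0.0002]
ee_rot: [0.106, -3.138, -0.034]
wrist_force: [0.9, -0.5, -4.6]
grip_width: 0.0231
finger_force: 39.4
```

```bash
python3 -m pendant '[[0.02,0.001,0,0,0,0,15],[0.04,0.0025,0,0,0,0,15],[0.055,0.003,0,0,0,0,15],[0.07,0.004,0,0,0,0,15],[0.085,0.005,0,0,0,0,15],[0.1,0.006,0,0,0,0,15],[0.115,0.007,0,0,0,0,15],[0.125,0.0075,0,0,0,0,15],[0.13,0.008,0,0,0,0,15],[0.13,0.008,0,0,0,0,15]]' 40
```

```text
clock: 41.2
eef_pos: [0.5838, 0.0952, -0.0003]
ee_rot: [0.106, -3.138, -0.034]
wrist_force: [0.5, -1.0, -5.3]
grip_width: 0.0231
finger_force: 39.5
```

No stop yet, so I continue slowly until the back stop shows in the force.

```bash
python3 -m pendant '[[0.004,0,0,0,0,0,15],[0.008,0.0005,0,0,0,0,15],[0.012,0.001,0,0,0,0,15],[0.015,0.001,0,0,0,0,15],[0.018,0.001,0,0,0,0,15],[0.02,0.001,0,0,0,0,15],[0.02,0.001,0,0,0,0,15],[0.02,0.001,0,0,0,0,15],[0.02,0.001,0,0,0,0,15],[0.02,0.001,0,0,0,0,15]]' 40
```

```text
clock: 42.2
eef_pos: [0.5914, 0.0956, -0.0002]
ee_rot: [0.106, -3.137, -0.034]
wrist_force: [-0.8, 0.4, -3.8]
grip_width: 0.0229
finger_force: 39.5
```

```bash
python3 -m pendant '[[0.003,0,0,0,0,0,15],[0.006,0,0,0,0,0,15],[0.009,0.0005,0,0,0,0,15],[0.012,0.0005,0,0,0,0,15],[0.015,0.001,0,0,0,0,15],[0.015,0.001,0,0,0,0,15],[0.015,0.001,0,0,0,0,15],[0.015,0.001,0,0,0,0,15],[0.015,0.001,0,0,0,0,15],[0.015,0.001,0,0,0,0,15]]' 40
```

```text
clock: 43.2
eef_pos: [0.5963, 0.0957, -0.0008]
ee_rot: [0.106, -3.134, -0.033]
wrist_force: [-5.6, -3.1, -4.0]
grip_width: 0.0229
finger_force: 39.6
```

```bash
python3 -m pendant '[[0.003,0,0,0,0,0,15],[0.006,0,0,0,0,0,15],[0.006,0,0,0,0,0,15],[0.006,0,0,0,0,0,15],[0.006,0,0,0,0,0,15],[0.006,0,0,0,0,0,15],[0.006,0,0,0,0,0,15],[0.006,0,0,0,0,0,15],[0.006,0,0,0,0,0,15],[0.006,0,0,0,0,0,15]]' 40
python3 - <<'E'
from holes import *
import pickle
s=snap('side');a,b=pickle.load(open('s0.pkl','rb'))
save(s,'end.png',(160,150,340,270),4)
g=cv2.cvtColor(s['pixels'],cv2.COLOR_RGB2GRAY)
# tray left side wall front corner seen by side cam: profile of left wall line
M=np.array([.690,.100]);yaw=.059;t=np.array([np.cos(yaw),np.sin(yaw)]);n=np.array([-t[1],t[0]])
for y in(.06,.07,.08):
    X=np.arange(-.11,.0,.003);p=proj(s,[[*(M+x*t+y*n),.033] for x in X]);print(y,[(round(x*1000),int(g[int(v),int(u)])) for x,(u,v) in zip(X,p)])
E
```

```text
clock: 44.2
eef_pos: [0.5964, 0.0954, -0.0015]
ee_rot: [0.107, -3.127, -0.033]
wrist_force: [-16.7, -5.7, -0.5]
grip_width: 0.0228
finger_force: 39.8
0.06 [(-110, 239), (-107, 239), (-104, 244), (-101, 159), (-98, 119), (-95, 19), (-92, 70), (-89, 70), (-86, 76), (-83, 79), (-80, 31), (-77, 39), (-74, 79), (-71, 123), (-68, 162), (-65, 158), (-62, 158), (-59, 157), (-56, 157), (-53, 157), (-50, 156), (-47, 158), (-44, 160), (-41, 154), (-38, 164), (-35, 167), (-32, 167), (-29, 87), (-26, 138), (-23, 155), (-20, 65), (-17, 148), (-14, 88), (-11, 81), (-8, 81), (-5, 85), (-2, 79)]
0.07 [(-110, 237), (-107, 242), (-104, 251), (-101, 167), (-98, 167), (-95, 97), (-92, 43), (-89, 78), (-86, 83), (-83, 55), (-80, 17), (-77, 19), (-74, 90), (-71, 161), (-68, 166), (-65, 161), (-62, 161), (-59, 161), (-56, 156), (-53, 161), (-50, 161), (-47, 158), (-44, 160), (-41, 157), (-38, 158), (-35, 158), (-32, 160), (-29, 158), (-26, 160), (-23, 162), (-20, 164), (-17, 168), (-14, 152), (-11, 74), (-8, 74), (-5, 80), (-2, 78)]
0.08 [(-110, 242), (-107, 249), (-104, 249), (-101, 244), (-98, 118), (-95, 76), (-92, 54), (-89, 76), (-86, 85), (-83, 32), (-80, 0), (-77, 31), (-74, 135), (-71, 169), (-68, 169), (-65, 165), (-62, 167), (-59, 167), (-56, 168), (-53, 165), (-50, 167), (-47, 162), (-44, 163), (-41, 170), (-38, 170), (-35, 166), (-32, 167), (-29, 169), (-26, 165), (-23, 169), (-20, 167), (-17, 168), (-14, 173), (-11, 173), (-8, 157), (-5, 93), (-2, 76)]
```

Firm stop at 17 N, with the grid's front edge where home puts it. I set it down, release and retreat, then check squareness.

```bash
python3 -m pendant '[[-0.004,0,-0.003,0,0,0,15],[-0.004,0,-0.003,0,0,0,45],[-0.004,0,-0.003,0,0,0,45],[-0.004,0,-0.003,0,0,0,45],[-0.004,0,-0.003,0,0,0,45],[-0.004,0,0.05,0,0,0,45],[-0.004,0,0.12,0,0,0,45],[-0.1,0,0.22,0,0,0,45],[-0.2,0,0.3,0,0,0,45],[-0.24,0,0.32,0,0,0,20]]' 40
python3 -m pendant '[[0,0,0,0,-0.09,0,0],[0,0,0,0,-0.18,0,0],[0,0,0,0,-0.25,0,0],[0,0,0,0,-0.25,0,0],[0,0,0,0,-0.25,0,0],[0,0,0,0,-0.25,0,0],[0,0,0,0,-0.25,0,0],[0,0,0,0,-0.25,0,0],[0,0,0,0,-0.25,0,0],[0,0,0,0,-0.25,0,0]]'
python3 - <<'E'
from holes import *
import pickle
w=snap('wrist');pickle.dump(w,open('wend.pkl','wb'));g=cv2.cvtColor(w['pixels'],cv2.COLOR_RGB2GRAY).astype(np.float32)
print(r.read_state()['eef_pos'])
def front(y,z,x0,x1,sgn):
    X=np.arange(x0,x1,.0005);p=proj(w,np.c_[X,np.full(len(X),y),np.full(len(X),z)]).astype(np.float32)
    v=cv2.remap(g,p[None,:,0].copy(),p[None,:,1].copy(),cv2.INTER_LINEAR)[0];d=sgn*(v[4:]-v[:-4]);i=np.argmax(d);return round(X[i+2],4),int(d[i]),p[i].astype(int).tolist()
print('tray front (bright->dark, z=.03)');ys=[.02,.035,.05,.13,.145,.16,.17]
print([(y,front(y,.03,.585,.64,-1)) for y in ys])
print('grid front (dark->plate, z=.036)');print([(y,front(y,.036,.595,.64,1)) for y in ys])
E
```

```text
clock: 45.25
eef_pos: [0.5027, 0.0962, 0.1305]
ee_rot: [-0.107, 3.139, 0.034]
wrist_force: [0.5, -0.9, 0.5]
grip_width: 0.0316
finger_force: 0.0
clock: 46.25
eef_pos: [0.5038, 0.096, 0.1277]
ee_rot: [-0.099, 2.751, 0.012]
wrist_force: [0.1, -0.4, 0.4]
grip_width: 0.0
finger_force: 0.0
[0.50372776 0.09601835 0.1276568 ]
tray front (bright->dark, z=.03)
[(0.02, (np.float64(0.586), 61, [238, 227])), (0.035, (np.float64(0.589), 55, [253, 231])), (0.05, (np.float64(0.588), 53, [269, 231])), (0.13, (np.float64(0.605), 44, [348, 247])), (0.145, (np.float64(0.604), 37, [363, 247])), (0.16, (np.float64(0.603), 31, [378, 247])), (0.17, (np.float64(0.6025), 4, [388, 247]))]
grid front (dark->plate, z=.036)
[(0.02, (np.float64(0.624), 15, [240, 258])), (0.035, (np.float64(0.623), 30, [255, 258])), (0.05, (np.float64(0.6215), 30, [269, 258])), (0.13, (np.float64(0.596), 11, [350, 245])), (0.145, (np.float64(0.6155), 31, [362, 259])), (0.16, (np.float64(0.6135), 34, [377, 258])), (0.17, (np.float64(0.614), 35, [386, 259]))]
```

The tray and grid front edges are both at yaw ≈0.067 against the machine's ≈0.06, so the tray is square and home. The robot is clear, so I'm handing in.

```bash
python3 -c "from bench import r; print(r.hand_in())"
```

```text
the job is handed in; nothing more can be done
None
```

The grid was seated over both pegs and the tray pushed home to the back stop (firm stop at about 17 N, tray released, clock about 46 s); the job is handed in, but the judge's result was not shown, and the pegs could not be seen once the tray was home.

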